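# Square up a pile of packing boards and swing the hold-down over it

### The job

Take the two pine boards off the sloping rest and stack them flat, one on the other, on the board that is screwed to the steel stand, so that the three make one square pile with edges flush to about 5 mm. Then turn the black knob on the stand's post until its yellow pointer stands at the red mark, which brings the hold-down arm over the pile. Leave the jar, the can and the wax tin where they stand.

Things in the scene. Friction and masses are not known exactly. Their poses are not given: they have to be found in the camera images.
- board_a_centre (a point): centre of a loose pine board, 45 (own x) x 110 (own y) x 20 mm (own z), 60 g. It lies on a wooden rest that slopes up at 22 degrees away from the robot: own y points up the slope, own z out of it, the lower end against an 8 mm lip. The slope lies 10 mm below this point along -z and is wider than both boards, which lie side by side 47 mm or more apart.
- board_b_centre (a point): the same for the second, identical loose board. Left of the rest stand a fixed orange drill, a metalsmith's stake and a lamp (keep 0.35 m high when passing over them); behind it, cups with tools; behind the stand, a steel pot 0.2 m tall.
- bottom_board_centre (a point): centre of the bottom board, also 45 x 110 x 20 mm, fixed level on the stand's 12 mm steel plate (its top 32 mm above the counter); own y is its length and points away from the robot, own z up. The post stands 110 mm from this point along -y; its white dial, 72 mm across, leaves 19 mm to the board's end.
- hold_down (a joint): angle (rad) of the knob and its arm about the vertical post, growing counter-clockwise from above; starts at 0.15 to 0.5 (arm aside, to the right), is at the red mark with the arm lengthwise over the pile at 1.571. Range 0 to 2.3, no stop or click at the mark; needs 0.06 N m and stays where left.
- knob_grip (a point): on the knob's axis, 115 mm above the counter, 12 mm below its top. Black bar 44 mm long (own x, to the arm's tip), 15 mm wide (own y), 28 mm high, on a hub 40 mm across whose top is 16 mm below this point. Its yellow pointer, opposite the arm, sweeps over the white dial, which has black ticks and one red mark on the robot's side.
- rubber_foot (a point): underside of the rubber foot (24 mm across) near the tip of the aluminium hold-down arm, 82 mm from the knob's axis; the arm is 92 mm long, 20 mm wide. It swings level with this point 85 mm above the counter, 13 mm above a pile of three boards, so the boards must be stacked while it is aside.
- blue_lid_jar: white jar with a blue lid, 69 mm across, 77 mm tall, bystander; origin at the centre of its underside
- white_can: white can with a black cap, 60 mm across, 85 mm tall, bystander; origin at the centre of its underside
- wax_tin: flat brass-coloured tin, 62 mm across, 23 mm tall, bystander; origin at the centre of its underside
Not all that is in view belongs to the job. What is shaped like the part that bears board_a_centre but green or pink is not meant.

How it is judged (in metres and radians):
On the way, in this order (a step that is already met when the one before it is completed fails the run):
1. one board lies square on the bottom board (((x of board_a_centre in the frame of bottom_board_centre between -0.006 and 0.006 m and y of board_a_centre in the frame of bottom_board_centre between -0.006 and 0.006 m and z of board_a_centre in the frame of bottom_board_centre between 0.015 and 0.025 m and angle between the y axis of board_a_centre and the y axis of bottom_board_centre, either way round below 0.09 rad and angle between the z axis of board_a_centre and the z axis of bottom_board_centre, either way round below 0.06 rad) or (x of board_b_centre in the frame of bottom_board_centre between -0.006 and 0.006 m and y of board_b_centre in the frame of bottom_board_centre between -0.006 and 0.006 m and z of board_b_centre in the frame of bottom_board_centre between 0.015 and 0.025 m and angle between the y axis of board_b_centre and the y axis of bottom_board_centre, either way round below 0.09 rad and angle between the z axis of board_b_centre and the z axis of bottom_board_centre, either way round below 0.06 rad))), for 0.2 s.
2. both boards are stacked square on the bottom board (((x of board_a_centre in the frame of bottom_board_centre between -0.006 and 0.006 m and y of board_a_centre in the frame of bottom_board_centre between -0.006 and 0.006 m and z of board_a_centre in the frame of bottom_board_centre between 0.015 and 0.025 m and angle between the y axis of each of board_a_centre, board_b_centre and the y axis of bottom_board_centre, either way round below 0.09 rad and angle between the z axis of each of board_a_centre, board_b_centre and the z axis of bottom_board_centre, either way round below 0.06 rad and x of board_b_centre in the frame of bottom_board_centre between -0.006 and 0.006 m and y of board_b_centre in the frame of bottom_board_centre between -0.006 and 0.006 m and z of board_b_centre in the frame of bottom_board_centre between 0.035 and 0.045 m) or (x of board_b_centre in the frame of bottom_board_centre between -0.006 and 0.006 m and y of board_b_centre in the frame of bottom_board_centre between -0.006 and 0.006 m and z of board_b_centre in the frame of bottom_board_centre between 0.015 and 0.025 m and angle between the y axis of each of board_b_centre, board_a_centre and the y axis of bottom_board_centre, either way round below 0.09 rad and angle between the z axis of each of board_b_centre, board_a_centre and the z axis of bottom_board_centre, either way round below 0.06 rad and x of board_a_centre in the frame of bottom_board_centre between -0.006 and 0.006 m and y of board_a_centre in the frame of bottom_board_centre between -0.006 and 0.006 m and z of board_a_centre in the frame of bottom_board_centre between 0.035 and 0.045 m))), for 0.2 s.
At the end, for the whole second after the job is handed in: Both boards lie flat on the fixed bottom board, one on the other in either order, each centre within 6 mm of its along length and width and 5 mm of its proper height, turned under 0.09 rad and tilted under 0.06 rad from it; the knob is within 0.12 rad of the red mark (joint 1.571) (((x of board_a_centre in the frame of bottom_board_centre between -0.006 and 0.006 m and y of board_a_centre in the frame of bottom_board_centre between -0.006 and 0.006 m and z of board_a_centre in the frame of bottom_board_centre between 0.015 and 0.025 m and angle between the y axis of each of board_a_centre, board_b_centre and the y axis of bottom_board_centre, either way round below 0.09 rad and angle between the z axis of each of board_a_centre, board_b_centre and the z axis of bottom_board_centre, either way round below 0.06 rad and x of board_b_centre in the frame of bottom_board_centre between -0.006 and 0.006 m and y of board_b_centre in the frame of bottom_board_centre between -0.006 and 0.006 m and z of board_b_centre in the frame of bottom_board_centre between 0.035 and 0.045 m) or (x of board_b_centre in the frame of bottom_board_centre between -0.006 and 0.006 m and y of board_b_centre in the frame of bottom_board_centre between -0.006 and 0.006 m and z of board_b_centre in the frame of bottom_board_centre between 0.015 and 0.025 m and angle between the y axis of each of board_b_centre, board_a_centre and the y axis of bottom_board_centre, either way round below 0.09 rad and angle between the z axis of each of board_b_centre, board_a_centre and the z axis of bottom_board_centre, either way round below 0.06 rad and x of board_a_centre in the frame of bottom_board_centre between -0.006 and 0.006 m and y of board_a_centre in the frame of bottom_board_centre between -0.006 and 0.006 m and z of board_a_centre in the frame of bottom_board_centre between 0.035 and 0.045 m)) and value of joint hold_down between 1.4508 and 1.6908 rad); the robot touches nothing.
It fails at once if the blue lid jar is moved by more than 30 mm (distance of blue_lid_jar from where it was at the start of the episode above 0.03 m).
It fails at once if the white can is moved by more than 30 mm (distance of white_can from where it was at the start of the episode above 0.03 m).
It fails at once if the wax tin is moved by more than 30 mm (distance of wax_tin from where it was at the start of the episode above 0.03 m).
It also fails if it takes over 72 s, if anything falls off the work surface, if the arm or the gripper's body presses on something with over 40 N, if the wrist force passes 120 N, or if a joint passes its speed limit or range.

### The arm

A 6-joint arm with a two-finger parallel gripper is mounted at the origin on a cart in front of the work surface, level with it; the furniture and walls round the work are solid. World frame = base frame: x ahead of the robot, y to its left, z up, the work surface at z = 0. Lengths are in m, angles in degrees, forces in N, time in s.
With the tool pointing down it reaches from about 0.35 to 0.875 m from the base axis. Payload 4.2 kg.
Tool frame: the origin (TCP) lies at the very end of the fingers, on their centre line; the grasp point (between the pads) lies 19 mm behind it; z points along the fingers, y is the direction in which the jaws open and shut (so a half turn about z gives the same grasp; the last joint's range is limited). The gripper opens to 87 mm and grips with 3 to 60 N. Pads are 19 mm wide; open, the fingers measure 117 mm over their backs; the gripper's body (75 mm by 190 mm) begins 51 mm behind the grasp point.
Start: joints at [-51.589, 22.042, 0.453, 0, -68.411, -14.817], TCP at [0.25, -0.573, 0.223] pointing down, gripper open.
Joint ranges: [-179.83, 179.83], [-69.29, 118.12], [-61.27, 80.66], [-181.25, 117.63], [-171.15, -9.14], [-177.46, 177.46]. Speed limits (degrees/s): [159.86, 159.86, 180, 180, 180, 180].

### API

Orientations are given as a 3x3 rotation matrix whose columns are the frame's x, y, z axes.
In Python, from station import r, imaging gives the robot as it stands. The module is installed in compiled form; this text tells all that it offers.
- The arm moves only by the tool move_arm, never from a script. Its argument "motion" is one flat list of numbers, 7 for each row, row after row: the shift along the tool's x, y, z in units of 40 mm (1.0 is 40 mm), then the turn, a rotation vector about the tool's x, y, z in units of 5 degrees (1.0 is 5 degrees), then the gripper's target within -1 to 1 (shut at 1, half-way at 0, fully open at -1). In form: [dx, dy, dz, wx, wy, wz, gripper, dx, dy, dz, wx, wy, wz, gripper, ...]. A call has 1 to 20 rows; each row is the pose to reach, as a shift and turn from the pose measured when the call began, along the tool's axes at that moment; what a row does not reach only later rows make up. A row lasts 1/12 s, in which the tool goes at most 41.7 mm and 7.16 degrees, less where a joint would pass 70% of its speed; a pose out of reach is approached as far as the arm can. A call with a gripper value outside its range is refused whole. The fingers move at their own pace and stop on an object; the grip force is fixed at half the most. Time passes only in rows, so rows that repeat a pose let the fingers close. It gives the time, the measured TCP pose, the force and the opening at its end, in the units of the state.
- r.sense(): the state, without advancing time (a new reading comes with each control period).
- imaging.capture(name): name is "scene" or "top" or "wrist"; returns the picture (480x640x3 uint8, blue, green, red); there is no depth.
- imaging.camera_params(name): a dict with "intrinsics" (3x3 intrinsics, pixels), "k1" (the pictures are not rectified: a ray, as slopes to the right and down, at radius r is drawn at 1 + k1 r^2 times it, then the intrinsics apply), "world_from_camera" (4x4, takes a point from camera to world coordinates). Camera axes: x right, y down, z forward; pixel columns grow to the right and rows downward; lengths in m; the calibration is good to about 2 mm. A picture is of the moment at which its call begins: read the wrist's pose just before it. camera_params takes no time and is no camera call; for the wrist camera it gives the pose at the moment of the call.
- r.finish_job(): hands the job in, once; it reports no verdict.
The state is a dict: "time_s": time; "joints": joint angles; "joint_velocities": joint speeds; "effort": joint torques, N m; "tcp_pos": TCP position; "ee_rot": TCP orientation; "wrist_force": force on the tool from outside, world axes, zero at the start; "moment": the same for the moment, N m; "gripper_width": opening from 0.0 (shut) to 1.0 (fully open).
Only numpy, scipy, OpenCV 4.12 (cv2) and the standard library are available. Lean on these libraries where they do the work, as an engineer would, in place of code of your own. Each camera call takes 0.05 s, during which the arm holds its last target.

## Working session

There is one attempt and no reset: what is moved stays moved. The work goes in short steps, Python scripts to look and compute and a tool call to move; the robot and the scene stay as the last step left them, time stands still between calls to the robot, and variables do not carry over. Pictures are saved under pics/ and viewed, and the job is handed in when it is done.

Besides the shell and the picture viewer there is one more tool, called after ">>>" by a JSON object that holds its "name" and its "arguments". move_arm: Moves the arm, as the interface text tells. Its arguments: {"type":"object","properties":{"motion":{"type":"array","items":{"type":"number"}}},"required":["motion"]}

```bash
mkdir -p pics
python3 - <<'E'
from station import r, imaging
import cv2
for n in ("scene","top","wrist"):
    p=imaging.camera_params(n); im=imaging.capture(n); cv2.imwrite(f"pics/{n}0.png",im)
    print(n,p["intrinsics"].round(1).tolist(),p["k1"],p["world_from_camera"].round(4).tolist())
s=r.sense(); print(s)
E
```

```text
scene [[600.5, 0.0, 311.2], [0.0, 600.5, 237.9], [0.0, 0.0, 1.0]] 0.005000260519938822 [[0.6493, -0.3857, 0.6555, -0.5153], [-0.7604, -0.3427, 0.5516, -0.9692], [0.0119, -0.8566, -0.5158, 0.9124], [0.0, 0.0, 0.0, 1.0]]
top [[593.5, 0.0, 315.4], [0.0, 593.5, 237.7], [0.0, 0.0, 1.0]] -0.12180435394105542 [[0.2634, -0.9212, 0.2863, 0.0625], [-0.9647, -0.25, 0.083, -0.2207], [-0.0049, -0.2981, -0.9545, 1.7003], [0.0, 0.0, 0.0, 1.0]]
wrist [[409.3, 0.0, 309.6], [0.0, 409.3, 240.5], [0.0, 0.0, 1.0]] -0.04628779144573855 [[-0.4004, 0.8867, 0.2313, 0.1876], [0.9164, 0.3868, 0.1032, -0.6002], [0.002, 0.2532, -0.9674, 0.3845], [0.0, 0.0, 0.0, 1.0]]
{'time_s': 0.15, 'joints': array([-5.15887018e+01,  2.20781752e+01,  3.99280952e-01, -1.89485839e-02,
       -6.84095640e+01, -1.48155589e+01]), 'joint_velocities': array([ 0.02042364, -0.13522854,  0.08125342,  0.00702963, -0.08818043,
       -0.02319111]), 'effort': array([-1.18584694e-04, -3.91053271e+01,  1.87585706e+01,  4.22231197e+00,
        1.23697543e-02, -1.50342953e-04]), 'tcp_pos': array([ 0.25000315, -0.57234772,  0.2217514 ]), 'ee_rot': array([[-9.16441262e-01, -4.00168585e-01, -7.18251498e-04],
       [-4.00169218e-01,  9.16440197e-01,  1.40078753e-03],
       [ 9.76833805e-05,  1.57116163e-03, -9.99998761e-01]]), 'wrist_force': array([ 0.74577203, -0.08282667,  0.26116451]), 'moment': array([ 0.00550119,  0.01178531, -0.00945431]), 'gripper_width': 0.9993699850016101}
```

View pics/scene0.png

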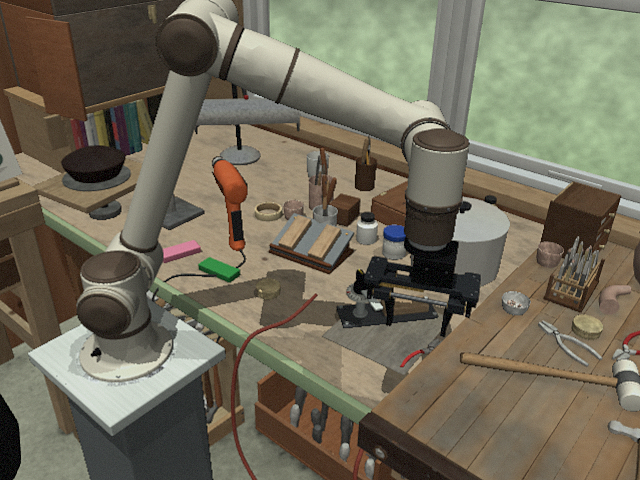

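View pics/top0.png

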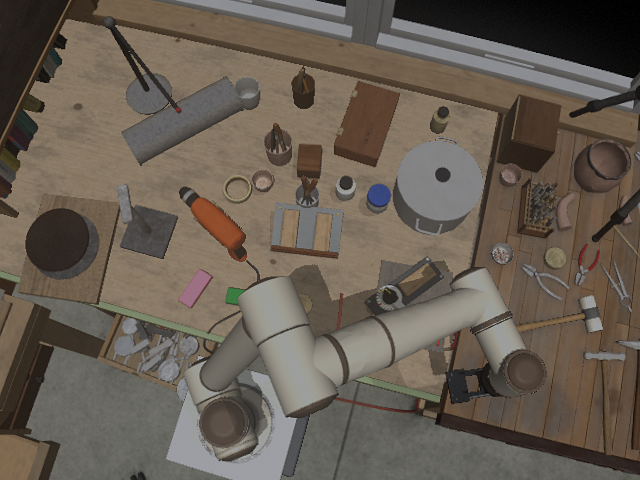

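View pics/wrist0.png

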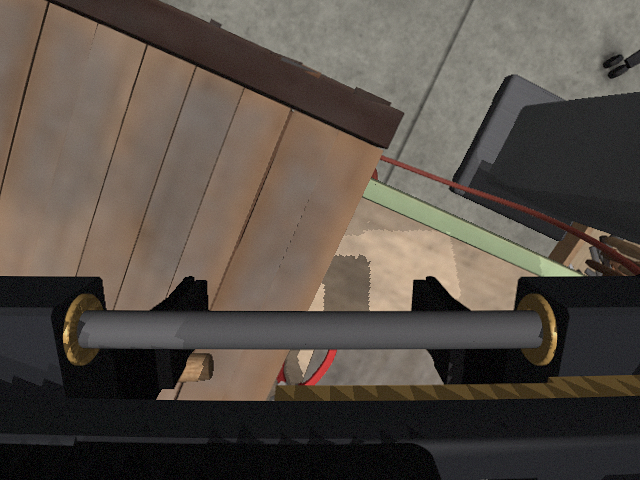

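The top view shows the sloping rest at (307,230), with pine boards at (290,231) and (323,232). The stand is at (405,285) with its dial at (389,295). The look-alikes are the green block at (236,296), the pink block at (196,288), and the bottom board at (428,273), which is fixed. I'll make a close crop of each.

```bash
cat > h.py <<'E'
import numpy as np, cv2
from station import r, imaging
def und(p,uv):
    K=p["intrinsics"]; d=np.array([p["k1"],0,0,0,0.])
    return cv2.undistortPoints(np.array(uv,float).reshape(-1,1,2),K,d).reshape(-1,2)
def rays(p,uv):
    s=und(p,uv); T=p["world_from_camera"]
    d=np.c_[s,np.ones(len(s))]@T[:3,:3].T
    return T[:3,3],d
def onz(p,uv,z):
    o,d=rays(p,uv); return o+d*((z-o[2])/d[:,2])[:,None]
def onplane(p,uv,pt,n):
    o,d=rays(p,uv); return o+d*(((pt-o)@n)/(d@n))[:,None]
def proj(p,X):
    T=np.linalg.inv(p["world_from_camera"]); X=np.atleast_2d(X); c=X@T[:3,:3].T+T[:3,3]
    s=c[:,:2]/c[:,2:]; s=s*(1+p["k1"]*(s**2).sum(1,keepdims=True))
    return s@p["intrinsics"][:2,:2].T+p["intrinsics"][:2,2]
def toshift(target):  # world point -> tool axes, units of 40mm
    s=r.sense(); return s["ee_rot"].T@(np.array(target)-s["tcp_pos"])/0.04
def toturn(R):
    s=r.sense(); return np.degrees(cv2.Rodrigues(s["ee_rot"].T@R)[0].ravel())/5
E
python3 - <<'E'
import cv2
im=cv2.imread("pics/top0.png")
a=cv2.resize(im[195:265,262:352],None,fx=8,fy=8,interpolation=cv2.INTER_CUBIC)
b=cv2.resize(im[250:325,355:455],None,fx=8,fy=8,interpolation=cv2.INTER_CUBIC)
cv2.imwrite("pics/ta.png",a);cv2.imwrite("pics/tb.png",b)
im=cv2.imread("pics/scene0.png")
cv2.imwrite("pics/sa.png",cv2.resize(im[205:330,260:460],None,fx=4,fy=4,interpolation=cv2.INTER_CUBIC))
from h import *
p=imaging.camera_params("top")
for n,uv,z in [("A",(290,231),.05),("B",(323,232),.05),("dial",(389,295),.09),("board",(428,273),.03),("jar",(377,197),.077),("can",(345,187),.085)]:
    print(n,onz(p,[uv],z).round(3))
E
```

```text
A [[ 0.558 -0.     0.05 ]]
B [[ 0.58  -0.094  0.05 ]]
dial [[ 0.439 -0.321  0.09 ]]
board [[ 0.545 -0.42   0.03 ]]
jar [[ 0.717 -0.221  0.077]]
can [[ 0.72  -0.123  0.085]]
```

View pics/ta.png

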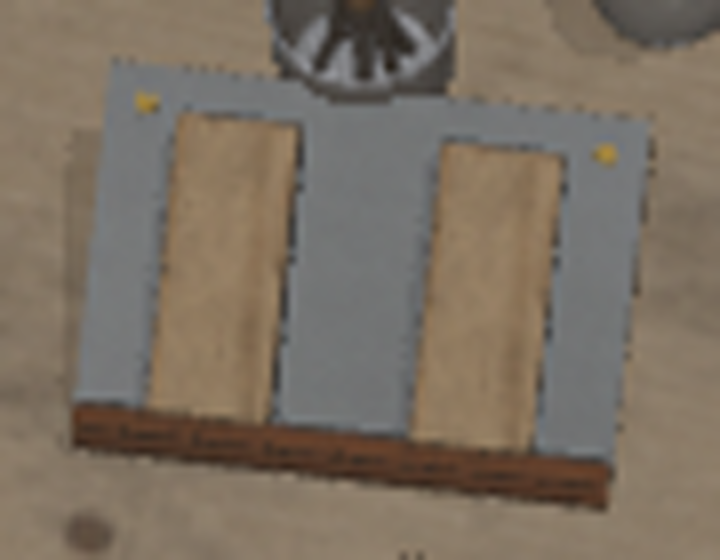

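View pics/tb.png

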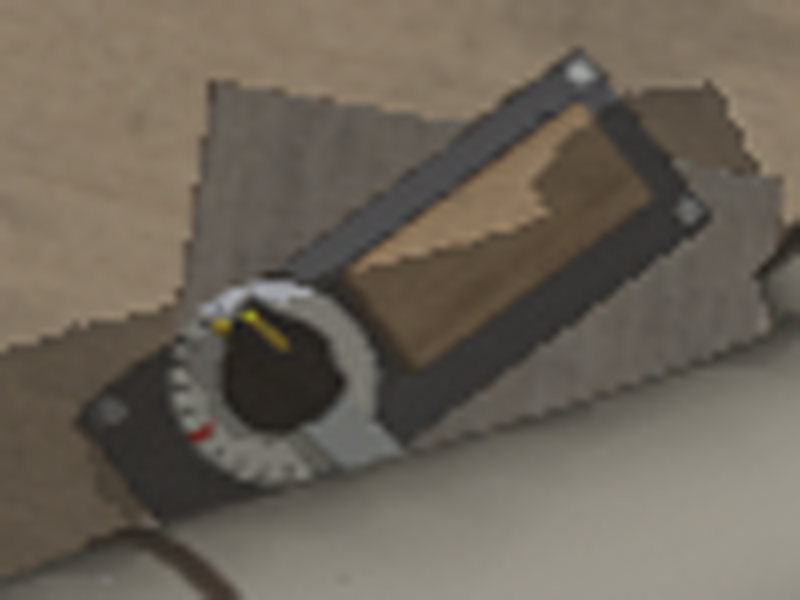

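View pics/sa.png

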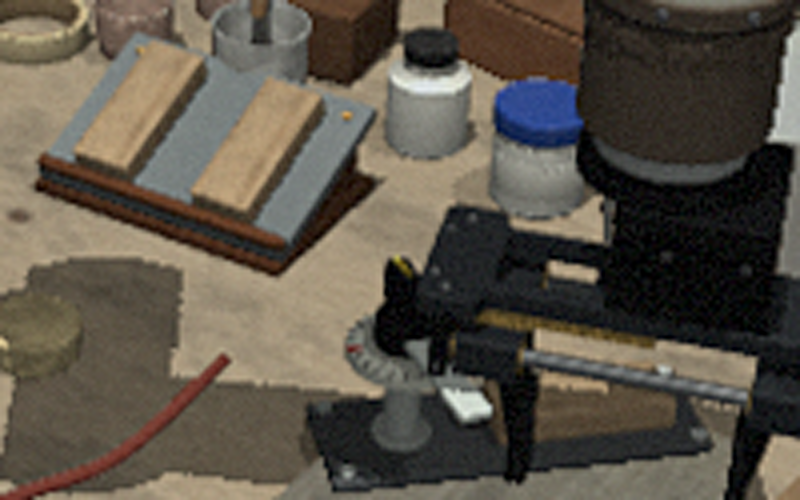

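The two pine boards on the rest are confirmed in the crop, at (290,229) and (323,232). The green and pink blocks are off the rest. The yellow pointer is up-left and the red mark lower-left, at (380,304). Now I'll measure board corners by mask in both views and triangulate them.

```bash
cat > m.py <<'E'
from h import *
def quad(im,roi,lo,hi,scale=4,minarea=100):
    x0,y0,x1,y1=roi
    c=cv2.resize(im[y0:y1,x0:x1],None,fx=scale,fy=scale,interpolation=cv2.INTER_CUBIC)
    hsv=cv2.cvtColor(c,cv2.COLOR_BGR2HSV); m=cv2.inRange(hsv,np.array(lo),np.array(hi))
    m=cv2.morphologyEx(m,cv2.MORPH_OPEN,np.ones((5,5))); m=cv2.morphologyEx(m,cv2.MORPH_CLOSE,np.ones((9,9)))
    cs,_=cv2.findContours(m,cv2.RETR_EXTERNAL,cv2.CHAIN_APPROX_NONE)
    out=[]
    for k in sorted(cs,key=cv2.contourArea,reverse=True)[:3]:
        if cv2.contourArea(k)<minarea*scale: continue
        h=cv2.convexHull(k); q=cv2.approxPolyN(h,4,ensure_convex=True).reshape(-1,2)
        out.append((q+.5)/scale-.5+[x0,y0])
    return out,m
E
python3 - <<'E'
from m import *
im=cv2.imread("pics/top0.png")
P=imaging.camera_params("top"); S=imaging.camera_params("scene")
for roi in [(276,205,303,250),(308,208,338,255)]:
    q,m=quad(im,roi,(8,70,60),(25,255,255)); print(q[0].round(1).tolist()); 
    cv2.imwrite("pics/mk%d.png"%roi[0],m)
# triangulate with scene corners from crop /4+(260,205) : order far-left, far-right, near-right(top face), near-left
sc={"A":[(140,40),(206,66),(127,172),(78,155)],"B":[(266,78),(323,98),(250,212),(195,197)]}
tp={"A":[(177,115),(298,125),(268,420),(148,408)],"B":[(440,143),(563,155),(532,450),(413,438)]}
for k in sc:
    a=np.array(sc[k])/4+[260,205]; b=np.array(tp[k])/8+[262,195]
    o1,d1=rays(S,a);o2,d2=rays(P,b)
    for i in range(4):
        A=np.c_[d1[i],-d2[i]]; t=np.linalg.lstsq(A,o2-o1,rcond=None)[0]
        x1=o1+d1[i]*t[0];x2=o2+d2[i]*t[1]; print(k,i,((x1+x2)/2).round(4),np.linalg.norm(x1-x2).round(4))
E
```

```text
[[298.9, 210.4], [302.4, 249.4], [274.6, 249.4], [284.1, 208.6]]
[[331.6, 214.1], [337.6, 254.4], [306.4, 254.4], [317.1, 212.4]]
A 0 [0.6044 0.0315 0.0846] 0.0048
A 1 [ 0.619  -0.0131  0.0732] 0.003
A 2 [ 0.5177 -0.029   0.0385] 0.0027
A 3 [0.5122 0.0138 0.0371] 0.0057
B 0 [ 0.6225 -0.0654  0.0819] 0.0021
B 1 [ 0.6307 -0.1094  0.0792] 0.0023
B 2 [ 0.532  -0.1255  0.0403] 0.0042
B 3 [ 0.5261 -0.0823  0.0367] 0.0043
```

```bash
cat >> h.py <<'E'
def Rdown(yaw,tilt=0):
    # tool x along yaw (deg, horizontal), z down; tilt rotates about tool y
    a=np.radians(yaw); x=np.array([np.cos(a),np.sin(a),0]); z=np.array([0,0,-1.]); y=np.cross(z,x)
    return np.c_[x,y,z]
def rel(target,R):
    print("shift",toshift(target).round(3),"turn",toturn(R).round(3))
E
python3 - <<'E'
from h import *
rel((.55,-.415,.35),Rdown(138))
E
```

```text
shift [-8.447  0.609 -3.206] turn [ 1.5000e-02 -1.1000e-02  1.3118e+01]
```

>>> {"name": "move_arm", "arguments": {"motion": [-8.45,0.6,-3.2,0,0,13.1,-1,-8.45,0.6,-3.2,0,0,13.1,-1,-8.45,0.6,-3.2,0,0,13.1,-1,-8.45,0.6,-3.2,0,0,13.1,-1,-8.45,0.6,-3.2,0,0,13.1,-1,-8.45,0.6,-3.2,0,0,13.1,-1,-8.45,0.6,-3.2,0,0,13.1,-1,-8.45,0.6,-3.2,0,0,13.1,-1,-8.45,0.6,-3.2,0,0,13.1,-1,-8.45,0.6,-3.2,0,0,13.1,-1,-8.45,0.6,-3.2,0,0,13.1,-1,-8.45,0.6,-3.2,0,0,13.1,-1,-8.45,0.6,-3.2,0,0,13.1,-1,-8.45,0.6,-3.2,0,0,13.1,-1]}}

```text
time_s: 1.32
tcp_pos: [0.5492, -0.4159, 0.3494]
ee_rot: [[-0.744, 0.669, -0.002], [0.669, 0.744, 0.002], [0.002, 0.0, -1.0]]
wrist_force: [-0.2, 0.3, 0.9]
gripper_width: 1.001
```

Run:
```python
from h import *
import pickle
s=r.sense();print(s["time_s"],s["tcp_pos"].round(4),s["joints"].round(1),s["joint_velocities"].round(2))
p=imaging.camera_params("wrist"); im=imaging.capture("wrist"); cv2.imwrite("pics/w1.png",im); pickle.dump(p,open("w1.pkl","wb"))
print(proj(p,[.5,-.37,.03]))
```

```text
1.3167 [ 0.5492 -0.4159  0.3494] [-2.370e+01  2.620e+01  2.460e+01 -1.000e-01 -8.860e+01 -1.082e+02] [-0.12 -0.29  0.19  0.04  0.12 -0.19]
[[310.22757319 135.36157061]]
```

View pics/w1.png

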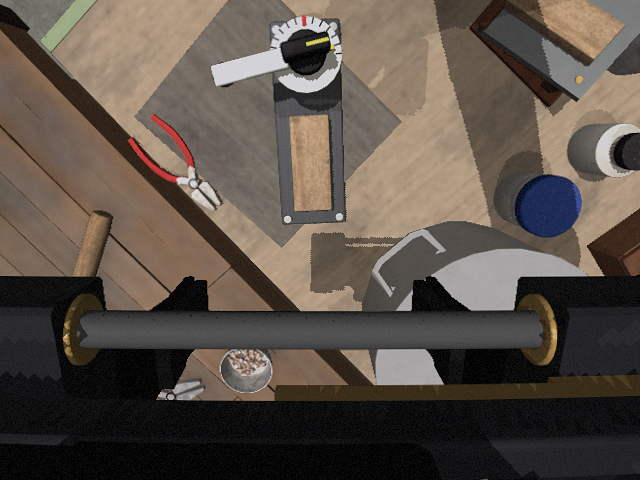

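The wrist view shows the bottom board at (311,163), the knob at (306,50), the pointer at (318,43), the red mark at (304,20) and the arm to image-left, aside. Next I'll measure.

Run:
```python
from m import *
import pickle
p=pickle.load(open("w1.pkl","rb")); im=cv2.imread("pics/w1.png")
q,m=quad(im,(276,108,345,224),(5,60,50),(25,255,255)); print([x.round(1).tolist() for x in q]); cv2.imwrite("pics/mk1.png",m)
v=cv2.resize(im[108:224,276:345],None,fx=4,fy=4,interpolation=cv2.INTER_CUBIC)
for x in q[0]: cv2.circle(v,tuple(int(t) for t in (x-[276,108])*4),3,(0,0,255),1)
k=cv2.resize(im[5:110,200:350],None,fx=3,fy=3,interpolation=cv2.INTER_CUBIC)
o=np.zeros((max(v.shape[0],k.shape[0]),v.shape[1]+k.shape[1],3),np.uint8);o[:v.shape[0],:v.shape[1]]=v;o[:k.shape[0],v.shape[1]:]=k
cv2.imwrite("pics/w1c.png",o)
X=onz(p,q[0],.032); print(X.round(4)); print("centre",X.mean(0).round(4),[np.linalg.norm(X[i]-X[i-1]).round(4) for i in range(4)])
R=cv2.minAreaRect(X[:,:2].astype(np.float32)*1000);print(R)
print("pot",onz(p,[(372,300),(455,250)],.2).round(3), "jar",onz(p,[(548,205)],.077).round(3))
```

```text
[[[331.9, 209.4], [293.9, 211.4], [288.4, 115.4], [328.4, 113.6]], [[344.4, 223.4], [316.4, 223.4], [316.4, 222.9], [344.4, 221.6]]]
[[ 0.5809 -0.408   0.032 ]
 [ 0.5525 -0.4433  0.032 ]
 [ 0.4671 -0.3736  0.032 ]
 [ 0.4959 -0.3388  0.032 ]]
centre [ 0.5241 -0.3909  0.032 ] [np.float64(0.1096), np.float64(0.0453), np.float64(0.1101), np.float64(0.0452)]
((524.1264038085938, -390.9249267578125), (45.298255920410156, 110.14402770996094), 50.7689323425293)
pot [[ 0.631 -0.42   0.2  ]
 [ 0.643 -0.343  0.2  ]] jar [[ 0.727 -0.225  0.077]]
```

View pics/w1c.png

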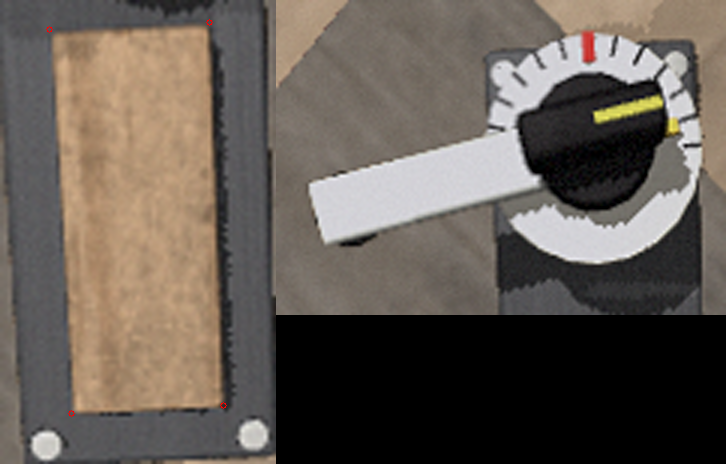

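Run:
```python
from m import *
import pickle
p=pickle.load(open("w1.pkl","rb"));P=imaging.camera_params("top")
w=cv2.imread("pics/w1.png");t=cv2.imread("pics/top0.png")
a=cv2.resize(w[215:310,350:560],None,fx=3,fy=3);b=cv2.resize(t[130:245,390:490],None,fx=4,fy=4)
o=np.zeros((800,660,3),np.uint8);o[:a.shape[0],:a.shape[1]]=a;o[300:300+b.shape[0],:b.shape[1]]=b
cv2.imwrite("pics/pot.png",o)
c=onz(P,[(438,174),(397,180),(479,182)],.2);print(c.round(3))
for u in (0,37.5):
  d=np.array([.775,-.632]);e=np.array([.632,.775])
  print(np.array([.5241,-.3909])*1000+u*d+95*e)
```

```text
[[ 0.778 -0.368  0.2  ]
 [ 0.731 -0.262  0.2  ]
 [ 0.785 -0.483  0.2  ]]
[ 584.14  -317.275]
[ 613.2025 -340.975 ]
```

View pics/pot.png

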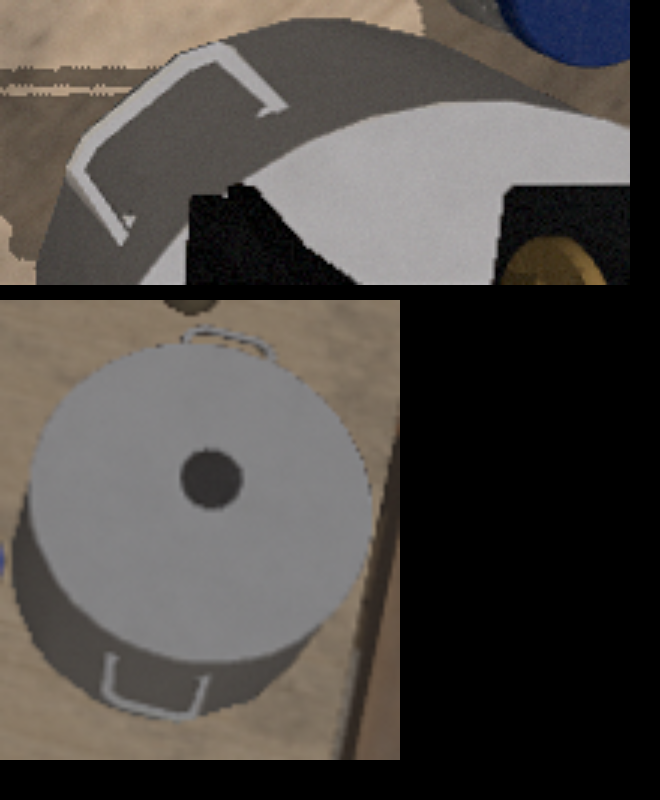

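Run:
```python
from m import *
import pickle
p=pickle.load(open("w1.pkl","rb"));P=imaging.camera_params("top")
wa=np.array([(75,165),(222,48)])/3+[350,215]; ta=np.array([(190,717-300),(107,690-300)])/4+[390,130]
for wi,ti in [(wa[0],ta[0]),(wa[1],ta[1])]:
    o1,d1=rays(p,[wi]);o2,d2=rays(P,[ti]);t=np.linalg.lstsq(np.c_[d1[0],-d2[0]],o2-o1,rcond=None)[0]
    print((o1+d1[0]*t[0]).round(3),(o2+d2[0]*t[1]).round(3))
# pot rim circle
L=onz(P,np.array([(30,490-300),(95,620-300),(220,662-300),(325,620-300),(372,500-300),(210,343-300)])/4+[390,130],.2)[:,:2]
A=np.c_[2*L,np.ones(6)];s=np.linalg.lstsq(A,(L**2).sum(1),rcond=None)[0];print(s[:2],np.sqrt(s[2]+s[:2]@s[:2]))
```

```text
[ 0.6   -0.398  0.236] [ 0.595 -0.398  0.234]
[ 0.635 -0.349  0.142] [ 0.632 -0.349  0.141]
[ 0.76401103 -0.37783522] 0.11885192153174066
```

Run:
```python
from h import *
rel((.637,-.036,.34),Rdown(190.5))
```

```text
shift [4.72  8.53  0.253] turn [  0.015  -0.02  -10.494]
```

>>> {"name": "move_arm", "arguments": {"motion": [4.7,8.5,0.25,0,0,-10.5,-1,4.7,8.5,0.25,0,0,-10.5,-1,4.7,8.5,0.25,0,0,-10.5,-1,4.7,8.5,0.25,0,0,-10.5,-1,4.7,8.5,0.25,0,0,-10.5,-1,4.7,8.5,0.25,0,0,-10.5,-1,4.7,8.5,0.25,0,0,-10.5,-1,4.7,8.5,0.25,0,0,-10.5,-1,4.7,8.5,0.25,0,0,-10.5,-1,4.7,8.5,0.25,0,0,-10.5,-1,4.7,8.5,0.25,0,0,-10.5,-1,4.7,8.5,0.25,0,0,-10.5,-1,4.7,8.5,0.25,0,0,-10.5,-1]}}

```text
time_s: 2.45
tcp_pos: [0.6365, -0.0388, 0.3403]
ee_rot: [[-0.983, -0.181, -0.001], [-0.181, 0.983, 0.001], [0.001, 0.002, -1.0]]
wrist_force: [0.2, -0.8, -0.1]
gripper_width: 1.001
```

Run:
```python
from h import *
import pickle
s=r.sense();print(s["time_s"],s["tcp_pos"].round(4),s["joints"].round(1))
p=imaging.camera_params("wrist"); im=imaging.capture("wrist"); cv2.imwrite("pics/w2.png",im); pickle.dump(p,open("w2.pkl","wb"))
```

```text
2.45 [ 0.6365 -0.0388  0.3403] [ 11.   20.5  14.7  -0.1 -84.3 -90.5]
```

View pics/w2.png

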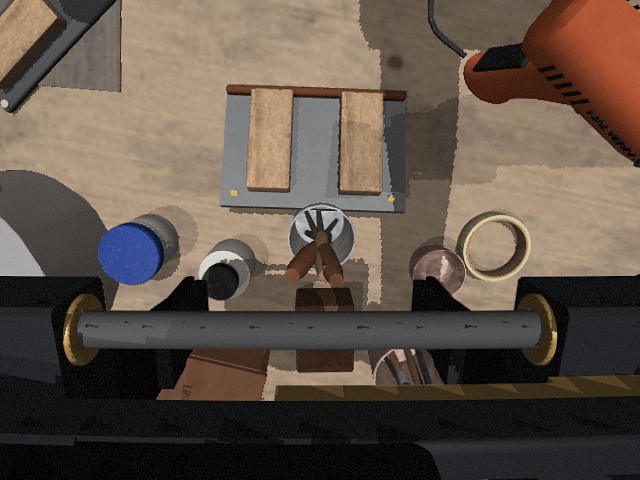

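The wrist view shows the board faces at (270,139) (B, on the robot's right) and (361,142) (A, on the left), with the lip at the top. The cup with tools is behind at (321,235).

Run:
```python
from m import *
import pickle
p=pickle.load(open("w2.pkl","rb")); im=cv2.imread("pics/w2.png")
Q={}
for n,roi in (("B",(236,80,310,202)),("A",(330,80,392,202))):
    q,m=quad(im,roi,(5,70,90),(25,160,255)); Q[n]=q[0]; print(n,q[0].round(1).tolist())
v=cv2.resize(im[75:215,215:410],None,fx=4,fy=4,interpolation=cv2.INTER_CUBIC)
for n in Q:
  for x in Q[n]: cv2.circle(v,tuple(int(t) for t in (x-[215,75])*4),3,(0,0,255),1)
cv2.imwrite("pics/w2c.png",v)
pickle.dump(Q,open("q2.pkl","wb"))
```

```text
B [[311.1, 85.9], [288.1, 189.1], [246.1, 187.9], [234.9, 83.4]]
A [[384.9, 89.1], [381.9, 191.9], [339.6, 190.4], [328.9, 86.9]]
```

View pics/w2c.png

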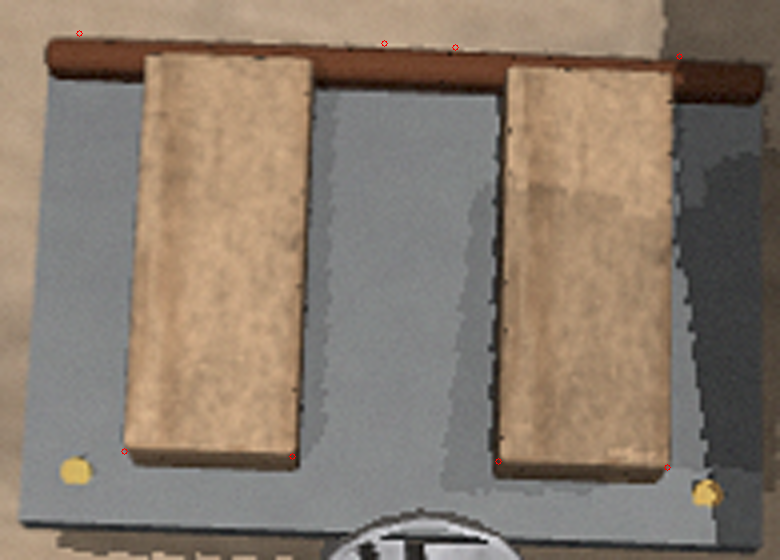

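The lip spoils the masks, so I'll take the top-face corners straight from this 4x crop.

Run:
```python
from m import *
import pickle
from scipy.optimize import least_squares
p=pickle.load(open("w2.pkl","rb"))
C={"B":[(146,56),(312,60),(297,455),(126,447)],"A":[(508,67),(673,70),(668,468),(498,462)]}
C={k:(np.array(v)+.5)/4-.5+[215,75] for k,v in C.items()}
t=np.radians(22)
def pl(yaw,h):
    a=np.radians(yaw); y=np.array([np.cos(a)*np.cos(t),np.sin(a)*np.cos(t),np.sin(t)]); x=np.array([np.sin(a),-np.cos(a),0]); return x,y,np.cross(x,y),np.array([.57,-.048,h])
def res(v,full=False):
    x,y,z,pt=pl(v[0],v[1]); out=[];cen={}
    for k in C:
        X=onplane(p,C[k],pt,z); lx=X@x; ly=X@y
        # order: nearleft(own: low,right)...  TL: own low end, right side
        out+=[lx[0]-lx[1]-.045,lx[3]-lx[2]-.045,ly[3]-ly[0]-.11,ly[2]-ly[1]-.11,lx[0]-lx[3],lx[1]-lx[2],ly[0]-ly[1],ly[2]-ly[3]]
        cen[k]=X.mean(0)
    return cen if full else np.array(out)*1000
s=least_squares(res,[10,.058]); print(s.x,s.fun.round(1))
x,y,z,pt=pl(*s.x); cen=res(s.x,True)
for k in cen: print(k,"top",cen[k].round(4),"centre",(cen[k]-.01*z).round(4))
print("sep along x,y",((cen["B"]-cen["A"])@np.c_[x,y]).round(4))
for h in (.054,.058,.062): print(h,res([s.x[0],h]).round(1))
d={"x":x,"y":y,"z":z,"A":cen["A"]-.01*z,"B":cen["B"]-.01*z}; pickle.dump(d,open("boards.pkl","wb"))
Rt=np.c_[-y,x*-1,-z]; print(np.linalg.det(Rt))
P=imaging.camera_params("top"); S=imaging.camera_params("scene")
for k in cen: print(k,proj(P,cen[k]),proj(S,cen[k]))
```

```text
[8.50827164 0.0549689 ] [-0.1 -0.4 -1.   0.   0.5  0.2  0.4  0.6 -0.1 -0.4  0.1  1.2 -0.5 -0.9
  1.1 -0. ]
B top [ 0.5803 -0.092   0.0565] centre [ 0.584  -0.0914  0.0472]
A top [0.5657 0.0045 0.0564] centre [0.5694 0.005  0.0471]
sep along x,y [0.0976 0.0002]
0.054 [ 0.  -0.3 -0.8  0.3  0.5  0.2  0.4  0.6  0.  -0.4  0.4  1.4 -0.5 -0.9
  1.1 -0. ]
0.058 [-0.4 -0.7 -1.8 -0.7  0.5  0.2  0.4  0.6 -0.4 -0.7 -0.6  0.4 -0.5 -0.9
  1.1 -0. ]
0.062 [-0.8 -1.1 -2.7 -1.7  0.5  0.2  0.4  0.6 -0.8 -1.1 -1.6 -0.5 -0.5 -0.8
  1.1 -0. ]
1.0000000000000002
B [[322.34831427 231.05692491]] [[323.65770456 241.55568112]]
A [[289.13262112 227.44056515]] [[293.84440861 231.72845275]]
```

```bash
cat > g.py <<'E'
from h import *
import pickle,sys
d=pickle.load(open("boards.pkl","rb")); x,y,z=d["x"],d["y"],d["z"]
R=np.c_[-y,-x,-z]
def grasp(k,off,along=-.008,below=.005): return d[k]+along*y-below*z+off*z
E
python3 - <<'E'
from g import *
rel(grasp("B",.07),R); rel(grasp("B",.0),R); print(grasp("B",0))
E
```

```text
shift [ 2.315 -1.034  5.9  ] turn [ 0.092 -4.409  0.374]
shift [ 1.659 -1.058  7.522] turn [ 0.092 -4.409  0.374]
[ 0.57852424 -0.09226792  0.0395508 ]
```

>>> {"name": "move_arm", "arguments": {"motion": [2.3,-1.03,1.0,0.09,-4.4,0.37,-1,2.3,-1.03,1.0,0.09,-4.4,0.37,-1,2.3,-1.03,1.0,0.09,-4.4,0.37,-1,2.3,-1.03,5.9,0.09,-4.4,0.37,-1,2.3,-1.03,5.9,0.09,-4.4,0.37,-1,2.3,-1.03,5.9,0.09,-4.4,0.37,-1,2.3,-1.03,5.9,0.09,-4.4,0.37,-1,2.3,-1.03,5.9,0.09,-4.4,0.37,-1,2.3,-1.03,5.9,0.09,-4.4,0.37,-1,2.3,-1.03,5.9,0.09,-4.4,0.37,-1,2.3,-1.03,5.9,0.09,-4.4,0.37,-1]}}

```text
time_s: 3.42
tcp_pos: [0.5549, -0.0967, 0.1068]
ee_rot: [[-0.916, -0.148, 0.374], [-0.137, 0.989, 0.055], [-0.378, -0.001, -0.926]]
wrist_force: [0.3, -0.0, 0.0]
gripper_width: 1.002
```

Run:
```python
from g import *
s=r.sense();print(s["time_s"],s["wrist_force"].round(1))
rel(grasp("B",.0),R)
p=imaging.camera_params("wrist"); im=imaging.capture("wrist"); cv2.imwrite("pics/w3.png",im)
c=imaging.capture("scene"); cv2.imwrite("pics/s3.png",cv2.resize(c[120:330,220:460],None,fx=3,fy=3))
```

```text
3.4167 [ 0.3 -0.   0. ]
shift [0.079 0.023 1.783] turn [-0.011  0.036  0.003]
```

View pics/s3.png

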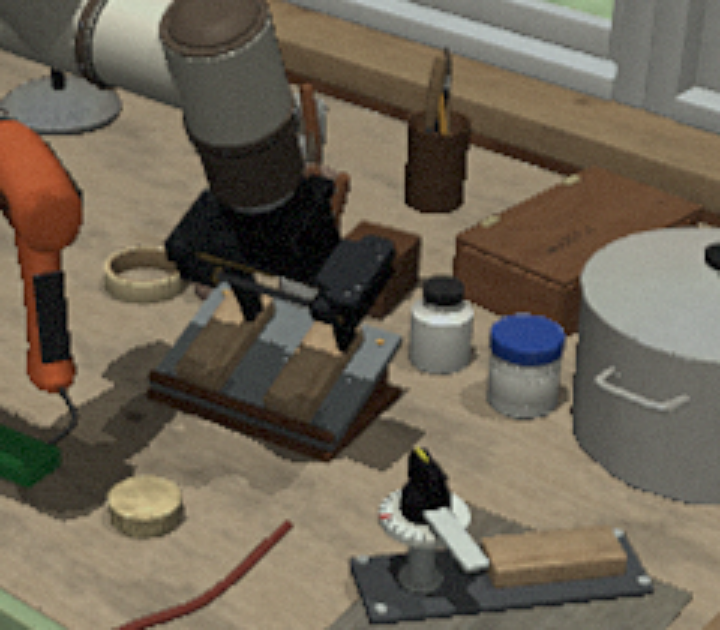

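View pics/w3.png

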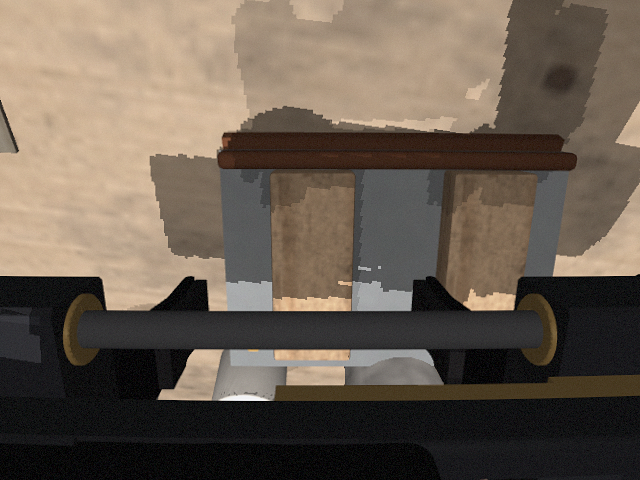

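The board is centred between the fingers (columns 271–355 against fingers at 208 and 413) and its edges run parallel to the tool. One quick check of the lower edge before descending.

Run:
```python
from g import *
p=imaging.camera_params("wrist"); im=cv2.imread("pics/w3.png")
c=d["B"]
for sx in (1,-1):
  for sy in (1,-1): print(sx,sy,proj(p,c+sx*.0225*x+sy*.055*y+.01*z).round(1))
c=d["A"]
print("A",proj(p,[c+.0225*x-.055*y+.01*z,c-.0225*x-.055*y+.01*z]).round(1))
cv2.imwrite("pics/w3c.png",cv2.resize(im[125:200,255:365],None,fx=6,fy=6,interpolation=cv2.INTER_CUBIC))
cv2.imwrite("pics/w3d.png",cv2.resize(im[335:375,255:365],None,fx=6,fy=6,interpolation=cv2.INTER_CUBIC))
```

```text
1 1 [[273.1 352.9]]
1 -1 [[268.3 167.3]]
-1 1 [[348. 353.]]
-1 -1 [[353.3 167.4]]
A [[451.8 167.4]
 [534.3 168.1]]
```

View pics/w3c.png

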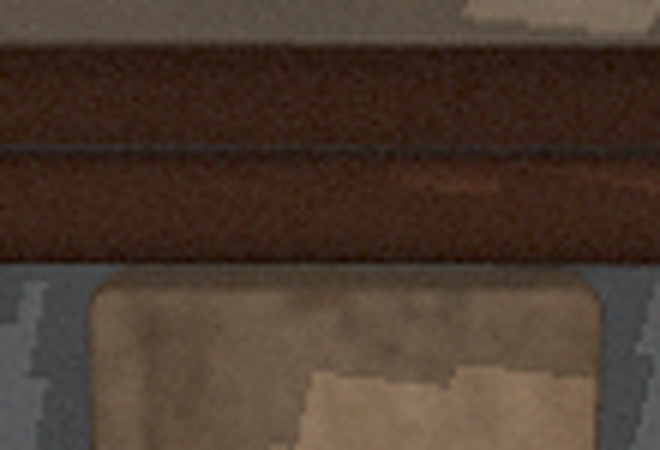

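View pics/w3d.png

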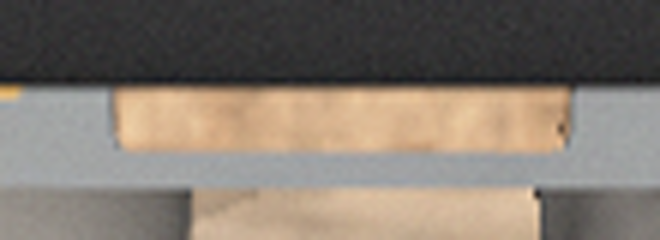

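The lower edge appears about 5 px further up-slope than predicted, roughly 3 mm, which is a calibration-level offset. That's harmless for the grasp, and I'll correct it visually at placing. Descending in two parts.

>>> {"name": "move_arm", "arguments": {"motion": [0.05,0.02,0.9,0,0.03,0,-1,0.05,0.02,1.4,0,0.03,0,-1,0.05,0.02,1.6,0,0.03,0,-1,0.05,0.02,1.78,0,0.03,0,-1,0.05,0.02,1.78,0,0.03,0,-1,0.05,0.02,1.78,0,0.03,0,-1]}}

```text
time_s: 4.02
tcp_pos: [0.5807, -0.0916, 0.0422]
ee_rot: [[-0.915, -0.148, 0.375], [-0.138, 0.989, 0.055], [-0.379, -0.001, -0.925]]
wrist_force: [-1.2, 0.6, 0.4]
gripper_width: 1.004
```

Run:
```python
from g import *
s=r.sense();print(s["time_s"],s["wrist_force"].round(1))
rel(grasp("B",.0),R)
c=imaging.capture("scene"); cv2.imwrite("pics/s4.png",cv2.resize(c[170:300,240:400],None,fx=5,fy=5))
```

```text
4.0167 [-1.2  0.6  0.4]
shift [ 0.077 -0.008  0.039] turn [-0.008  0.051  0.009]
```

View pics/s4.png

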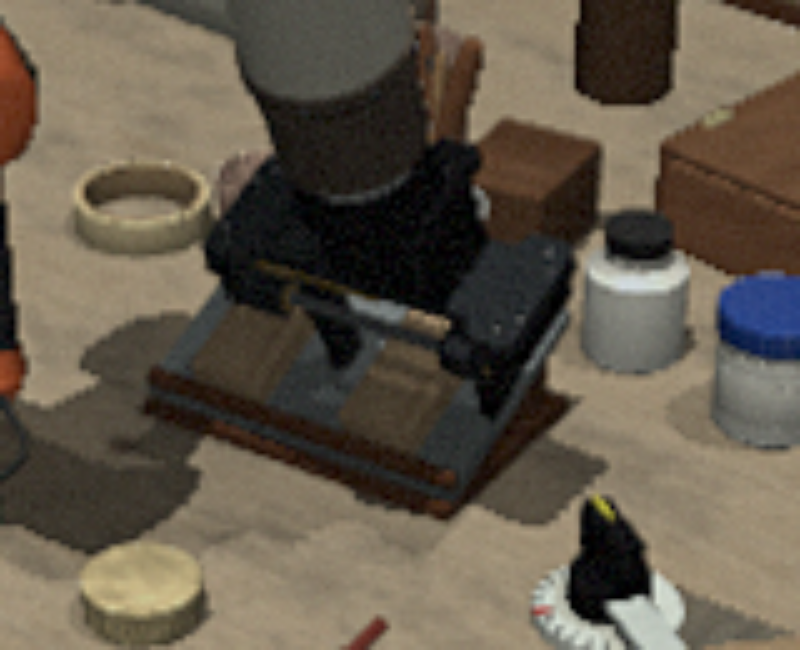

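The fingers straddle the right-hand board. Closing now.

>>> {"name": "move_arm", "arguments": {"motion": [0.05,0,0.03,0,0,0,1,0.05,0,0.03,0,0,0,1,0.05,0,0.03,0,0,0,1,0.05,0,0.03,0,0,0,1,0.05,0,0.03,0,0,0,1,0.05,0,0.03,0,0,0,1,0.05,0,0.03,0,0,0,1,0.05,0,0.03,0,0,0,1]}}

```text
time_s: 4.73
tcp_pos: [0.5793, -0.0919, 0.0405]
ee_rot: [[-0.915, -0.148, 0.375], [-0.138, 0.989, 0.055], [-0.379, -0.001, -0.925]]
wrist_force: [-0.6, 0.6, 1.5]
gripper_width: 0.512
```

Run:
```python
from g import *
s=r.sense();print(s["time_s"],s["wrist_force"].round(1),s["gripper_width"]*87)
p=imaging.camera_params("wrist"); im=imaging.capture("wrist"); cv2.imwrite("pics/w5.png",im)
```

```text
4.7333 [-0.6  0.6  1.5] 44.52379703905504
```

View pics/w5.png

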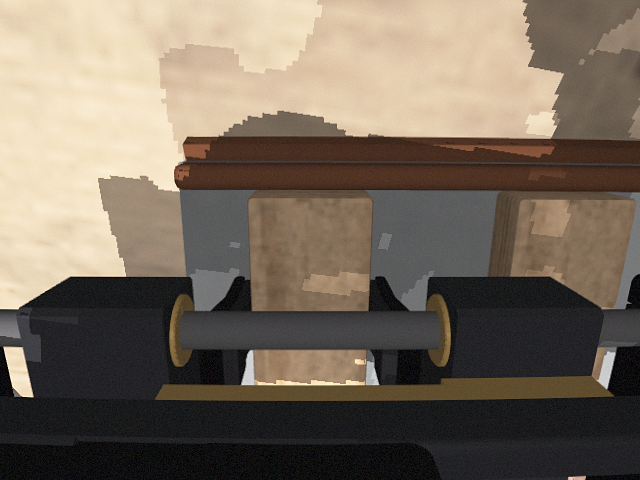

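```bash
cat > lowend.py <<'E'
from h import *
def tool_pt(p,uv,zt,s):
    # ray onto plane z=zt in tool frame
    o,dd=rays(p,uv); Rr=s["ee_rot"]; o=Rr.T@(o-s["tcp_pos"]); dd=dd@Rr
    return o+dd*((zt-o[2])/dd[:,2])[:,None]
E
python3 - <<'E'
from lowend import *
s=r.sense();p=imaging.camera_params("wrist");im=cv2.imread("pics/w5.png")
for zt in (-.010,-.015,-.02):
    print(zt,tool_pt(p,[(248,197),(372,196),(310,196),(252,270),(369,270)],zt,s).round(4).tolist())
T=np.linalg.inv(p["world_from_camera"]); print((s["ee_rot"].T@(p["world_from_camera"][:3,3]-s["tcp_pos"])).round(4),(s["ee_rot"].T@p["world_from_camera"][:3,:3]).round(3))
cv2.imwrite("pics/w5c.png",cv2.resize(im[180:280,235:385],None,fx=5,fy=5,interpolation=cv2.INTER_CUBIC))
E
```

```text
-0.01 [[0.045, -0.0233, -0.01], [0.0454, 0.0232, -0.01], [0.0453, -0.0001, -0.01], [0.0161, -0.0229, -0.01], [0.0161, 0.0231, -0.01]]
-0.015 [[0.0457, -0.0226, -0.015], [0.0461, 0.0224, -0.015], [0.0461, -0.0001, -0.015], [0.0178, -0.0221, -0.015], [0.0178, 0.0224, -0.015]]
-0.02 [[0.0465, -0.0218, -0.02], [0.0468, 0.0217, -0.02], [0.0468, -0.0001, -0.02], [0.0195, -0.0214, -0.02], [0.0195, 0.0216, -0.02]]
[ 0.068  -0.0002 -0.1625] [[ 0.    -0.967 -0.253]
 [ 1.     0.     0.   ]
 [-0.    -0.253  0.967]]
```

View pics/w5c.png

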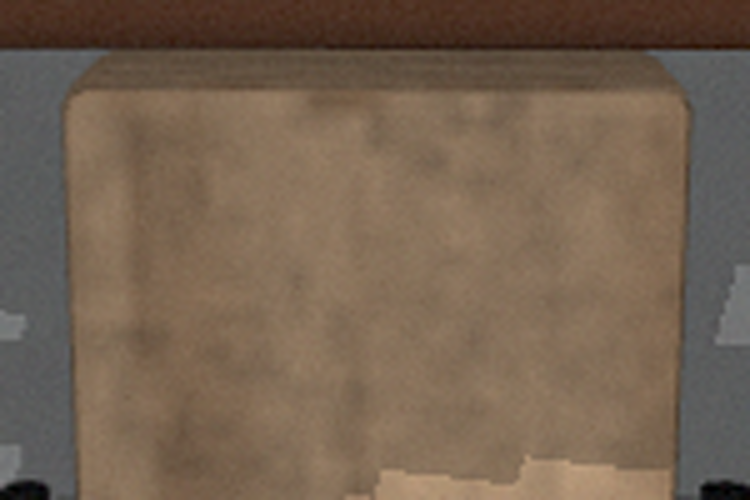

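Gripped: the width reads 44.5 mm, and the low edge is 45 mm from the tool axis at row 198. Lift along the board normal, then go over the stand.

Run:
```python
from h import *
Rb=Rdown(140.77)
rel((.5793-.0206,-.0919,.165),Rb)
rel((.5166,-.3848,.165),Rb)
```

```text
shift [-0.709  0.072 -3.074] turn [1.846 4.197 9.432]
shift [ 1.263 -7.013 -3.875] turn [1.846 4.197 9.432]
```

>>> {"name": "move_arm", "arguments": {"motion": [0,0,-0.4,0,0,0,1,0,0,-1.0,0,0,0,1,0,0,-2,0,0,0,1,0,0,-3,0,0,0,1,1.26,-7.0,-3.85,1.85,4.2,9.43,1,1.26,-7.0,-3.85,1.85,4.2,9.43,1,1.26,-7.0,-3.85,1.85,4.2,9.43,1,1.26,-7.0,-3.85,1.85,4.2,9.43,1,1.26,-7.0,-3.85,1.85,4.2,9.43,1,1.26,-7.0,-3.85,1.85,4.2,9.43,1,1.26,-7.0,-3.85,1.85,4.2,9.43,1,1.26,-7.0,-3.85,1.85,4.2,9.43,1,1.26,-7.0,-3.85,1.85,4.2,9.43,1,1.26,-7.0,-3.85,1.85,4.2,9.43,1,1.26,-7.0,-3.85,1.85,4.2,9.43,1,1.26,-7.0,-3.85,1.85,4.2,9.43,1,1.26,-7.0,-3.85,1.85,4.2,9.43,1,1.26,-7.0,-3.85,1.85,4.2,9.43,1]}}

```text
time_s: 6.28
tcp_pos: [0.5171, -0.3833, 0.1647]
ee_rot: [[-0.776, 0.631, 0.0], [0.631, 0.776, -0.0], [-0.001, -0.0, -1.0]]
wrist_force: [0.9, -0.2, -0.9]
gripper_width: 0.515
```

Run:
```python
from h import *
s=r.sense();print(s["time_s"],s["joints"].round(1),s["gripper_width"]*87)
rel((.5166,-.3848,.08),Rdown(140.77))
im=imaging.capture("wrist"); cv2.imwrite("pics/w6.png",im)
```

```text
6.2833 [ -22.2   26.3   -1.5    0.   -62.3 -107. ] 44.771147680176554
shift [-0.013 -0.035  2.118] turn [-0.001  0.007  0.018]
```

View pics/w6.png

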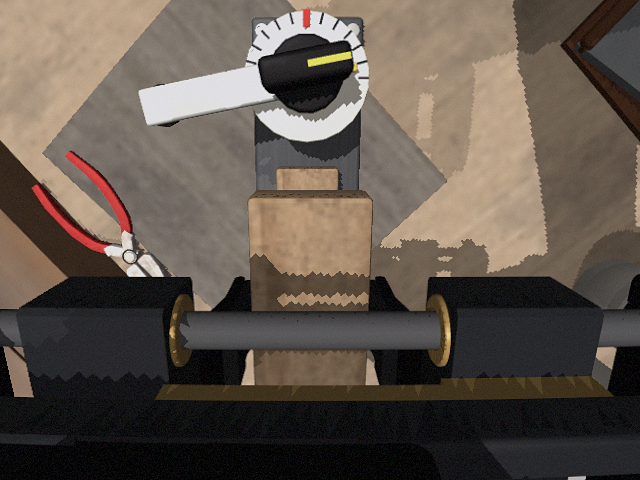

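Run:
```python
from lowend import *
s=r.sense();p=imaging.camera_params("wrist");im=cv2.imread("pics/w6.png")
cv2.imwrite("pics/w6c.png",cv2.resize(im[155:255,240:380],None,fx=5,fy=5,interpolation=cv2.INTER_CUBIC))
print(tool_pt(p,[(277.5,168),(338.5,168),(278,185),(338.5,185)],s["tcp_pos"][2]-.032,s).round(4))
print(tool_pt(p,[(248,198),(372,198)],-.015,s).round(4))
```

```text
[[ 0.0445 -0.0225  0.1327]
 [ 0.0445  0.0211  0.1327]
 [ 0.0324 -0.0224  0.1327]
 [ 0.0324  0.0213  0.1327]]
[[ 0.0456 -0.022  -0.015 ]
 [ 0.0456  0.0232 -0.015 ]]
```

View pics/w6c.png

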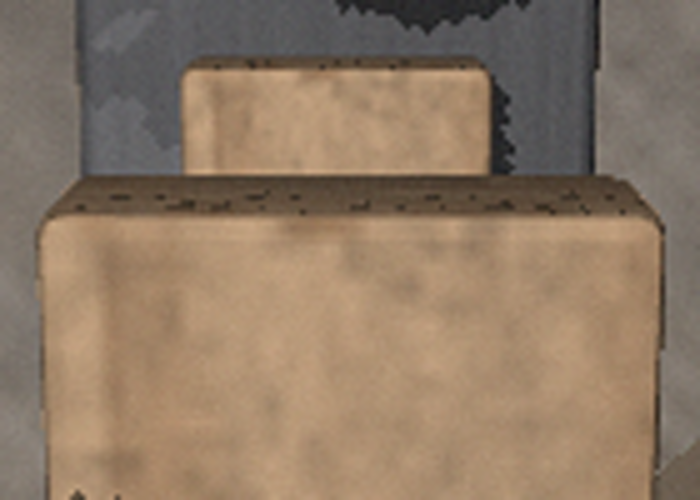

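>>> {"name": "move_arm", "arguments": {"motion": [-0.03,-0.04,1.0,0,0,0,1,-0.03,-0.04,2.0,0,0,0,1,-0.03,-0.04,2.5,0,0,0,1,-0.03,-0.04,2.8,0,0,0,1,-0.03,-0.04,2.8,0,0,0,1,-0.03,-0.04,2.8,0,0,0,1,-0.03,-0.04,2.8,0,0,0,1]}}

```text
time_s: 6.92
tcp_pos: [0.5186, -0.3863, 0.0548]
ee_rot: [[-0.776, 0.631, 0.004], [0.631, 0.776, -0.003], [-0.005, 0.0, -1.0]]
wrist_force: [0.2, -0.4, -0.8]
gripper_width: 0.512
```

Run:
```python
from lowend import *
s=r.sense();p=imaging.camera_params("wrist");im=imaging.capture("wrist"); print(s["time_s"],s["wrist_force"])
rel((.5166,-.3848,.037),Rdown(140.77))
cv2.imwrite("pics/w7.png",im);cv2.imwrite("pics/w7c.png",cv2.resize(im[155:255,240:380],None,fx=5,fy=5,interpolation=cv2.INTER_CUBIC))
```

```text
6.9167 [ 0.22501531 -0.42078315 -0.79689053]
shift [ 0.065 -0.003  0.451] turn [0.008 0.058 0.022]
```

View pics/w7c.png

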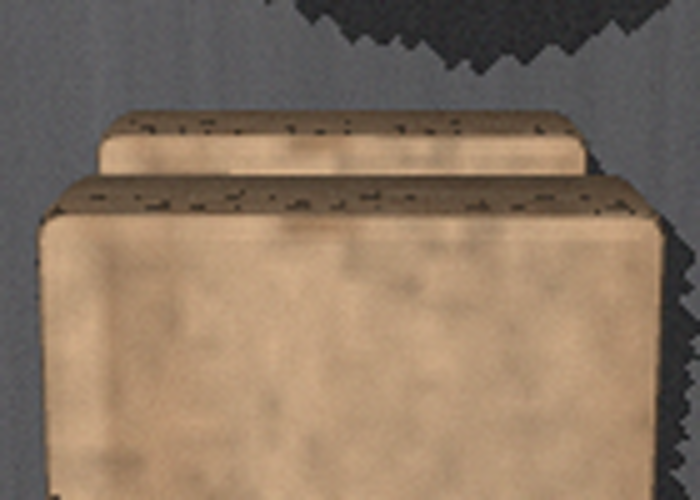

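Run:
```python
from lowend import *
s=r.sense();p=imaging.camera_params("wrist"); print(s["tcp_pos"].round(4))
# world z=.032 plane
X=onz(p,[(260,182.4),(357.2,182.4)],.032); print(((X-s["tcp_pos"])@s["ee_rot"]).round(4), np.linalg.norm(X[0]-X[1]))
print(tool_pt(p,[(248,198),(372.2,198)],-.015,s).round(4))
```

```text
[ 0.5186 -0.3863  0.0551]
[[ 0.0469 -0.022   0.0228]
 [ 0.0469  0.022   0.0228]] 0.04402215396970637
[[ 0.0456 -0.022  -0.015 ]
 [ 0.0456  0.0232 -0.015 ]]
```

>>> {"name": "move_arm", "arguments": {"motion": [0.035,-0.015,0.2,0,0.06,0.02,1,0.035,-0.015,0.35,0,0.06,0.02,1,0.035,-0.015,0.42,0,0.06,0.02,1,0.035,-0.015,0.46,0,0.06,0.02,1,0.035,-0.015,0.46,0,0.06,0.02,1,0.035,-0.015,0.46,0,0.06,0.02,1]}}

```text
time_s: 7.47
tcp_pos: [0.5171, -0.3859, 0.0365]
ee_rot: [[-0.775, 0.632, -0.0], [0.632, 0.775, 0.001], [0.001, 0.001, -1.0]]
wrist_force: [0.4, 0.1, -0.5]
gripper_width: 0.516
```

Run:
```python
from lowend import *
s=r.sense();p=imaging.camera_params("wrist");im=imaging.capture("wrist"); print(s["time_s"],s["wrist_force"],s["tcp_pos"].round(4))
cv2.imwrite("pics/w8.png",im);cv2.imwrite("pics/w8c.png",cv2.resize(im[155:255,240:380],None,fx=5,fy=5,interpolation=cv2.INTER_CUBIC))
```

```text
7.4667 [ 0.41755139  0.1343115  -0.513625  ] [ 0.5171 -0.3859  0.0365]
```

View pics/w8c.png

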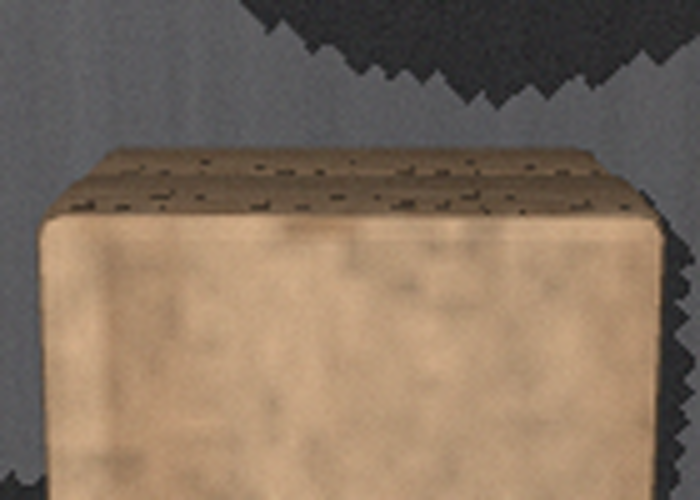

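The ends look flush (the lower board's end face shows directly behind the held one), but there is no contact force yet. Lowering a little further.

>>> {"name": "move_arm", "arguments": {"motion": [0,0,0.03,0,0,0,1,0,0,0.06,0,0,0,1,0,0,0.06,0,0,0,1]}}

```text
time_s: 7.77
tcp_pos: [0.5172, -0.3859, 0.0341]
ee_rot: [[-0.775, 0.632, 0.0], [0.632, 0.775, 0.001], [0.0, 0.001, -1.0]]
wrist_force: [0.4, -0.3, -0.0]
gripper_width: 0.513
```

>>> {"name": "move_arm", "arguments": {"motion": [0,0,0.03,0,0,0,1,0,0,0.06,0,0,0,1,0,0,0.08,0,0,0,1,0,0,0.08,0,0,0,1]}}

```text
time_s: 8.1
tcp_pos: [0.5173, -0.386, 0.0325]
ee_rot: [[-0.775, 0.632, 0.0], [0.632, 0.775, 0.0], [-0.0, 0.0, -1.0]]
wrist_force: [-3.1, 1.5, 6.3]
gripper_width: 0.515
```

Run:
```python
from lowend import *
s=r.sense();p=imaging.camera_params("wrist");im=imaging.capture("wrist"); print(s["time_s"],s["wrist_force"],s["tcp_pos"].round(4))
cv2.imwrite("pics/w9.png",im);a=cv2.resize(im[155:255,240:380],None,fx=5,fy=5,interpolation=cv2.INTER_CUBIC)
c=imaging.capture("scene");b=cv2.resize(c[270:330,330:450],None,fx=6,fy=6,interpolation=cv2.INTER_CUBIC)
cv2.imwrite("pics/w9c.png",a);cv2.imwrite("pics/s9c.png",b)
```

```text
8.1 [-3.05527655  1.53396813  6.29787753] [ 0.5173 -0.386   0.0325]
```

View pics/w9c.png

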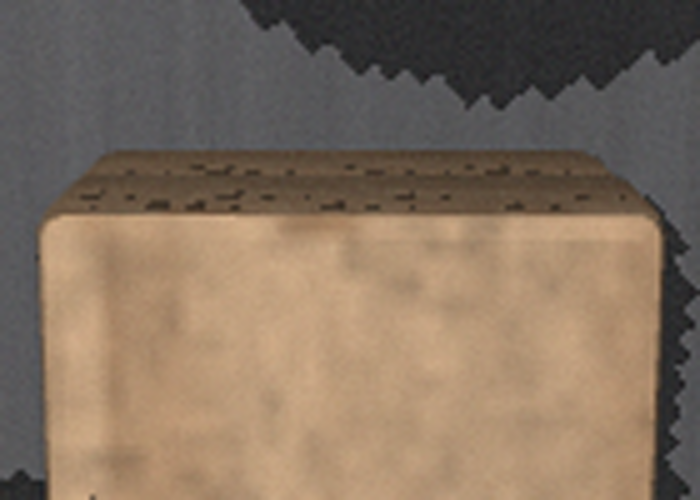

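View pics/s9c.png

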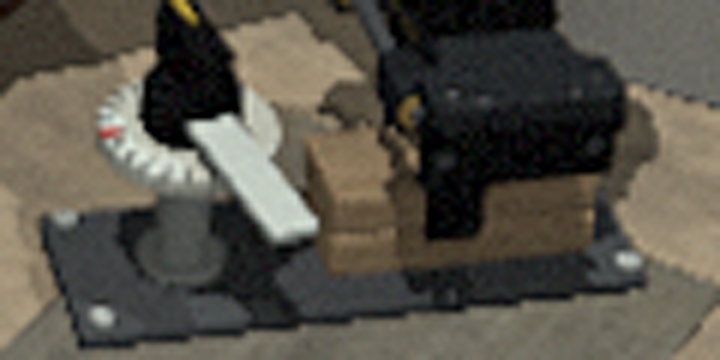

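Contact at 6 N, and the two boards look flush in both views. Release and rise.

>>> {"name": "move_arm", "arguments": {"motion": [0,0,0.0,0,0,0,0.3,0,0,0.0,0,0,0,-0.2,0,0,0,0,0,0,-0.5,0,0,0,0,0,0,-1,0,0,0,0,0,0,-1,0,0,0,0,0,0,-1,0,0,0,0,0,0,-1,0,0,-0.3,0,0,0,-1,0,0,-1,0,0,0,-1,0,0,-2,0,0,0,-1,0,0,-3,0,0,0,-1,1,0,-4,0,0,0,-1,1,0,-5,0,0,0,-1,-0.8,0,-6,0,0,0,-1,-0.8,0,-6,0,0,0,-1,-0.8,0,-6,0,0,0,-1]}}

```text
time_s: 9.53
tcp_pos: [0.5465, -0.41, 0.2795]
ee_rot: [[-0.775, 0.632, 0.012], [0.632, 0.775, -0.008], [-0.015, 0.001, -1.0]]
wrist_force: [0.2, 0.0, -0.1]
gripper_width: 0.996
```

Run:
```python
from lowend import *
import pickle
s=r.sense();p=imaging.camera_params("wrist");im=imaging.capture("wrist"); print(s["time_s"],s["wrist_force"],s["tcp_pos"].round(4))
pickle.dump(p,open("w10.pkl","wb"))
cv2.imwrite("pics/w10.png",im);
b=np.array([.5241,-.3909]);y=np.array([.7746,-.6325]);x=np.array([-.6325,-.7746])
for z in (.032,.052):
  print(z,proj(p,[np.r_[b+sx*.0225*x+sy*.055*y,z] for sx,sy in ((1,-1),(-1,-1),(-1,1),(1,1))]).round(1).tolist())
```

```text
9.5333 [ 0.2150627   0.03583416 -0.13070619] [ 0.5465 -0.41    0.2795]
0.032 [[286.2, 112.6], [333.1, 112.6], [331.5, 224.3], [287.7, 224.2]]
0.052 [[285.0, 111.8], [334.4, 111.9], [332.5, 228.9], [286.6, 228.9]]
```

View pics/w10.png

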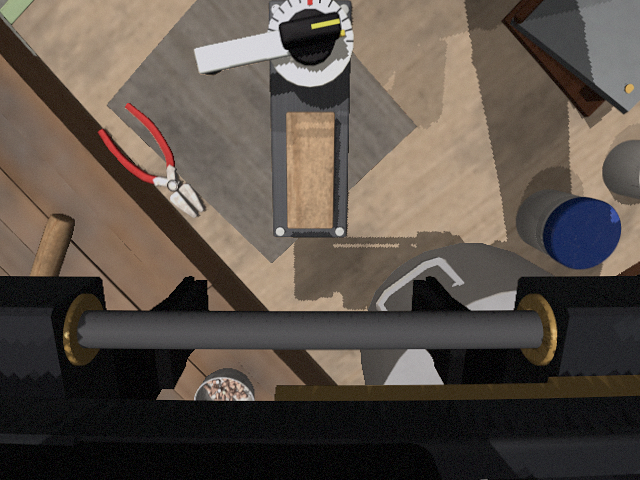

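Run:
```python
from m import *
import pickle
p=pickle.load(open("w10.pkl","rb"));im=cv2.imread("pics/w10.png")
q,m=quad(im,(276,104,344,236),(5,60,50),(25,255,255))
q=[q[0]]
X=onz(p,q[0],.052);print(q[0].round(1).tolist(),[np.linalg.norm(X[i]-X[i-1]).round(4) for i in range(4)])
print(X.mean(0),cv2.minAreaRect(X[:,:2].astype(np.float32)*1000))
e=X.mean(0)[:2]-np.array([.5241,-.3909]); print("own y",e@[.7746,-.6325],"own x",e@[-.6325,-.7746])
v=cv2.resize(im[100:240,270:350],None,fx=4,fy=4,interpolation=cv2.INTER_CUBIC)
for x in q[0]: cv2.circle(v,tuple(int(t) for t in (x-[270,100])*4),3,(0,0,255),1)
cv2.imwrite("pics/w10c.png",v)
```

```text
[[334.6, 111.4], [332.9, 228.1], [286.6, 227.9], [285.4, 111.4]] [np.float64(0.0449), np.float64(0.1096), np.float64(0.0453), np.float64(0.1093)]
[ 0.52371292 -0.39031133  0.052     ] ((523.6989135742188, -390.42205810546875), (45.282814025878906, 109.61225891113281), 50.817195892333984)
own y -0.0006721645995143038 own x -0.000211160942439397
```

View pics/w10c.png

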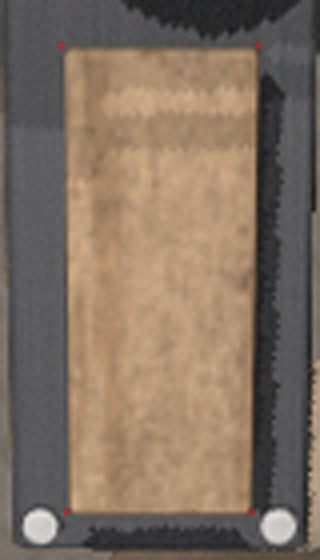

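The first board sits within 0.7 mm and about 0.1° of the bottom board. Now board A, grasping 3 mm shallower because the contact height showed the slope is about 4 mm higher than modelled.

Run:
```python
from g import *
print(grasp("A",.07,below=.002))
rel(grasp("A",.19,below=.002),R);rel(grasp("A",.07,below=.002),R);
```

```text
[5.36842275e-01 1.43887901e-04 1.07152632e-01]
shift [7.372 6.954 1.396] turn [-1.854 -4.047 -9.418]
shift [6.639 7.782 4.184] turn [-1.854 -4.047 -9.418]
```

>>> {"name": "move_arm", "arguments": {"motion": [7.37,6.95,1.4,-1.85,-4.05,-9.42,-1,7.37,6.95,1.4,-1.85,-4.05,-9.42,-1,7.37,6.95,1.4,-1.85,-4.05,-9.42,-1,7.37,6.95,1.4,-1.85,-4.05,-9.42,-1,7.37,6.95,1.4,-1.85,-4.05,-9.42,-1,7.37,6.95,1.4,-1.85,-4.05,-9.42,-1,7.37,6.95,1.4,-1.85,-4.05,-9.42,-1,7.37,6.95,1.4,-1.85,-4.05,-9.42,-1,7.37,6.95,1.4,-1.85,-4.05,-9.42,-1,7.37,6.95,1.4,-1.85,-4.05,-9.42,-1,7.37,6.95,1.4,-1.85,-4.05,-9.42,-1,6.64,7.78,4.18,-1.85,-4.05,-9.42,-1,6.64,7.78,4.18,-1.85,-4.05,-9.42,-1,6.64,7.78,4.18,-1.85,-4.05,-9.42,-1,6.64,7.78,4.18,-1.85,-4.05,-9.42,-1,6.64,7.78,4.18,-1.85,-4.05,-9.42,-1,6.64,7.78,4.18,-1.85,-4.05,-9.42,-1,6.64,7.78,4.18,-1.85,-4.05,-9.42,-1]}}

```text
time_s: 11.08
tcp_pos: [0.5374, 0.0001, 0.1097]
ee_rot: [[-0.915, -0.148, 0.375], [-0.137, 0.989, 0.056], [-0.379, 0.0, -0.926]]
wrist_force: [0.0, 0.2, 0.1]
gripper_width: 0.999
```

Run:
```python
from g import *
s=r.sense();print(s["time_s"],s["wrist_force"].round(1))
rel(grasp("A",.0,below=.002),R)
im=imaging.capture("wrist"); cv2.imwrite("pics/w11.png",im)
```

```text
11.0833 [0.  0.2 0.1]
shift [0.045 0.002 1.804] turn [ 0.001  0.051 -0.003]
```

View pics/w11.png

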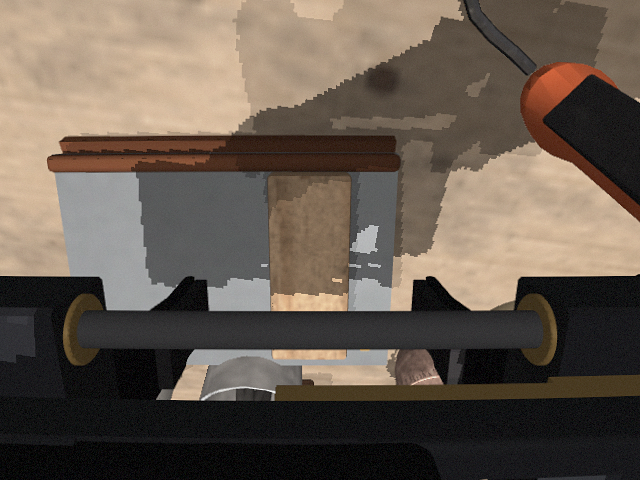

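Run:
```python
from g import *
p=imaging.camera_params("wrist");s=r.sense()
for zz in (.02,.05,.1,.15): print(zz,onz(p,[(522,105),(600,170),(640,215)],zz).round(3).tolist(), onz(imaging.camera_params("top"),[(245,248)],zz).round(3))
print("body corners at grasp", [ (grasp("A",0,below=.002)+R@np.array([a,.095,-.07])).round(3).tolist() for a in (-.0375,.0375)],"now",[(s["tcp_pos"]+s["ee_rot"]@np.array([a,.095,-.07])).round(3).tolist() for a in (-.0375,.0375)])
```

```text
0.02 [[0.468, 0.104, 0.02], [0.497, 0.169, 0.02], [0.522, 0.214, 0.02]] [[0.481 0.118 0.02 ]]
0.05 [[0.46, 0.087, 0.05], [0.485, 0.142, 0.05], [0.507, 0.181, 0.05]] [[0.474 0.112 0.05 ]]
0.1 [[0.448, 0.058, 0.1], [0.466, 0.099, 0.1], [0.482, 0.127, 0.1]] [[0.461 0.102 0.1  ]]
0.15 [[0.435, 0.03, 0.15], [0.447, 0.055, 0.15], [0.457, 0.073, 0.15]] [[0.449 0.092 0.15 ]]
body corners at grasp [[0.557, 0.099, 0.121], [0.488, 0.089, 0.093]] now [[0.532, 0.095, 0.189], [0.463, 0.085, 0.161]]
```

Board A is centred between the fingers (columns 268–350), and the drill's handle lies low, beside the gripper body. Descend.

>>> {"name": "move_arm", "arguments": {"motion": [0.04,0,0.6,0,0.05,0,-1,0.04,0,1.2,0,0.05,0,-1,0.04,0,1.5,0,0.05,0,-1,0.04,0,1.7,0,0.05,0,-1,0.04,0,1.8,0,0.05,0,-1,0.04,0,1.82,0,0.05,0,-1,0.04,0,1.82,0,0.05,0,-1]}}

```text
time_s: 11.72
tcp_pos: [0.5691, -0.0007, 0.0539]
ee_rot: [[-0.923, -0.156, 0.351], [-0.138, 0.988, 0.075], [-0.359, 0.021, -0.933]]
wrist_force: [-0.6, 0.4, -0.1]
gripper_width: 0.999
```

Run:
```python
from g import *
s=r.sense();print(s["time_s"],s["wrist_force"].round(1))
rel(grasp("A",.0,below=.002),R)
c=imaging.capture("scene"); cv2.imwrite("pics/s12.png",cv2.resize(c[150:290,200:360],None,fx=4,fy=4))
```

```text
11.7167 [-0.6  0.4 -0.1]
shift [0.235 0.135 0.226] turn [ 0.255 -0.196 -0.006]
```

View pics/s12.png

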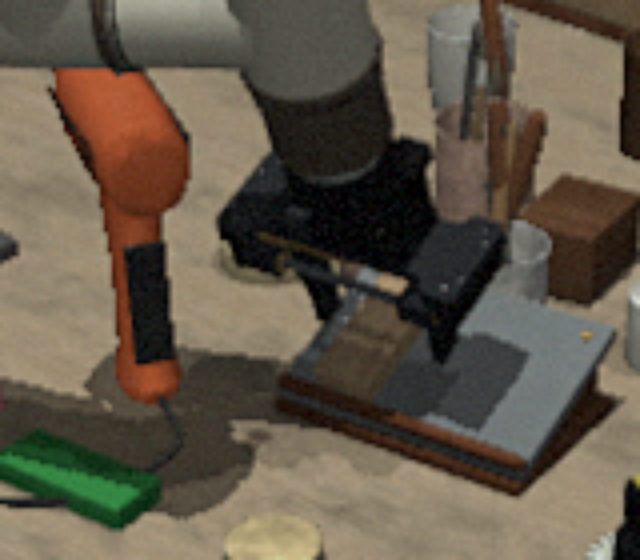

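Run:
```python
from g import *
s=r.sense();
for k in("joints","joint_velocities","effort","moment"):print(k,s[k].round(2))
c=imaging.capture("top"); cv2.imwrite("pics/t12.png",cv2.resize(c[150:350,150:370],None,fx=3,fy=3))
c=imaging.capture("scene"); cv2.imwrite("pics/s12b.png",c)
```

```text
joints [  16.92   20.43  -39.55   10.93   -9.21 -108.64]
joint_velocities [ 0.12  0.01 -0.37  0.05  0.07 -0.03]
effort [-2.000e-02 -3.005e+01  1.160e+01  2.220e+00  6.500e-01  2.000e-02]
moment [-0.17  0.76 -0.03]
```

View pics/t12.png

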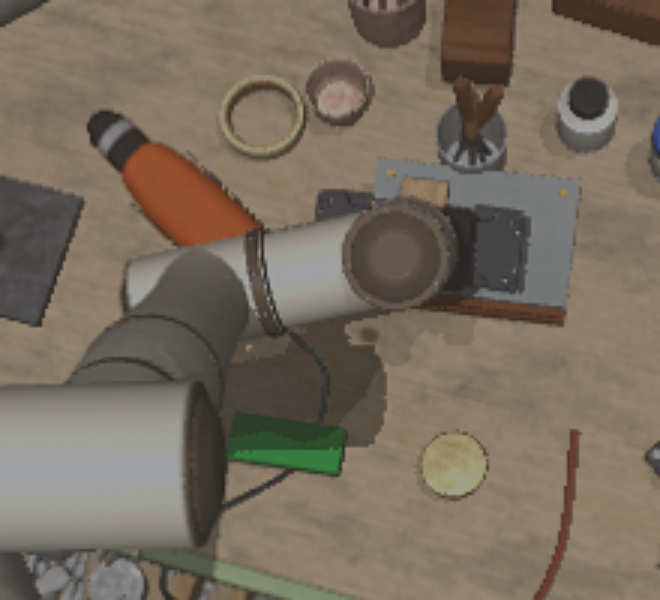

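View pics/s12b.png

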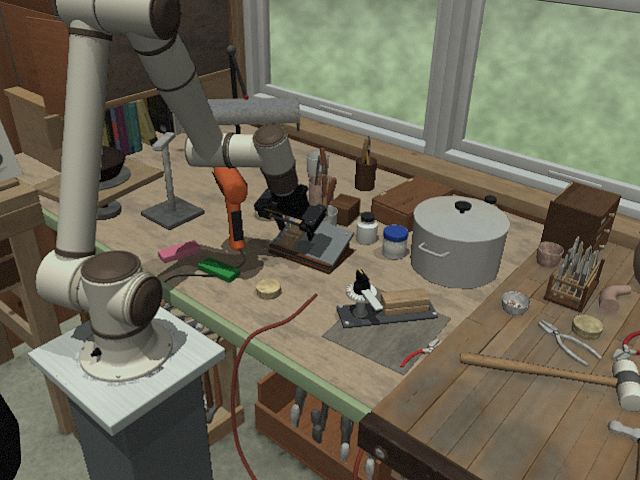

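Joint 5 has reached its limit at −9.2°, so it is a range stop and not a collision. The wrist force is about 0. I'll grasp A with the tool leaning only 14° instead of 22°, a turn about the jaw axis that keeps the pads parallel to the board's sides, and undo it when placing.

```bash
cat >> g.py <<'E'
def Rtilt(t,yaw=8.508):
    a=np.radians(yaw);t=np.radians(t)
    yy=np.array([np.cos(a)*np.cos(t),np.sin(a)*np.cos(t),np.sin(t)]); xx=np.array([np.sin(a),-np.cos(a),0]); return np.c_[-yy,-xx,-np.cross(xx,yy)]
E
python3 - <<'E'
from g import *
g=grasp("A",0,along=-.016,below=.0015); print(g); 
rel(g+.03*z,Rtilt(14)); rel(g,Rtilt(14))
E
```

```text
[0.55525507 0.00289842 0.0397165 ]
shift [ 0.434  0.152 -0.537] turn [0.254 1.393 0.016]
shift [0.42  0.135 0.212] turn [0.254 1.393 0.016]
```

>>> {"name": "move_arm", "arguments": {"motion": [0.43,0.15,-0.54,0.25,1.4,0,-1,0.43,0.15,-0.54,0.25,1.4,0,-1,0.43,0.15,-0.54,0.25,1.4,0,-1,0.43,0.15,-0.54,0.25,1.4,0,-1,0.43,0.15,-0.54,0.25,1.4,0,-1]}}

```text
time_s: 12.28
tcp_pos: [0.5437, 0.0009, 0.0674]
ee_rot: [[-0.96, -0.149, 0.239], [-0.145, 0.989, 0.036], [-0.241, -0.0, -0.97]]
wrist_force: [0.3, 0.3, -0.9]
gripper_width: 0.998
```

Run:
```python
from g import *
s=r.sense();print(s["time_s"],s["wrist_force"].round(1),s["joints"].round(1))
g=grasp("A",0,along=-.016,below=.0015)
rel(g,Rtilt(14))
```

```text
12.2833 [ 0.3  0.3 -0.9] [  18.5   18.7  -35.3    6.3  -22.4 -105.4]
shift [-0.119  0.006  0.743] turn [ 0.003 -0.008  0.015]
```

>>> {"name": "move_arm", "arguments": {"motion": [-0.06,0,0.4,0,0,0,-1,-0.12,0,0.65,0,0,0,-1,-0.12,0,0.74,0,0,0,-1,-0.12,0,0.74,0,0,0,-1,-0.12,0,0.74,0,0,0,-1]}}

```text
time_s: 12.7
tcp_pos: [0.5549, 0.0024, 0.0392]
ee_rot: [[-0.96, -0.149, 0.237], [-0.145, 0.989, 0.035], [-0.24, -0.0, -0.971]]
wrist_force: [0.2, 0.5, -0.2]
gripper_width: 0.995
```

Run:
```python
from g import *
s=r.sense();print(s["time_s"],s["wrist_force"].round(1),s["joints"].round(1))
g=grasp("A",0,along=-.016,below=.0015)
rel(g,Rtilt(14))
```

```text
12.7 [ 0.2  0.5 -0.2] [  18.2   22.3  -35.6    7.3  -18.5 -106.3]
shift [-0.014  0.011 -0.01 ] turn [-0.001 -0.026  0.014]
```

Reached without contact. Close.

>>> {"name": "move_arm", "arguments": {"motion": [0,0,0,0,0,0,1,0,0,0,0,0,0,1,0,0,0,0,0,0,1,0,0,0,0,0,0,1,0,0,0,0,0,0,1,0,0,0,0,0,0,1,0,0,0,0,0,0,1,0,0,0,0,0,0,1]}}

```text
time_s: 13.37
tcp_pos: [0.5549, 0.0024, 0.0393]
ee_rot: [[-0.96, -0.149, 0.237], [-0.145, 0.989, 0.035], [-0.24, -0.0, -0.971]]
wrist_force: [0.2, 0.7, 0.8]
gripper_width: 0.514
```

Run:
```python
from g import *
s=r.sense();print(s["time_s"],s["wrist_force"].round(1),s["tcp_pos"].round(4))
im=imaging.capture("wrist"); cv2.imwrite("pics/w13.png",im)
# tool targets: tilt so board level: tool rel to board tilted 8 deg. lift first
rel(s["tcp_pos"]+.11*z+np.array([0.0,0,0]),Rtilt(14))
```

```text
13.3667 [0.2 0.7 0.8] [0.5549 0.0024 0.0393]
shift [ 3.880e-01  1.000e-03 -2.722e+00] turn [-0.001 -0.024  0.015]
```

View pics/w13.png

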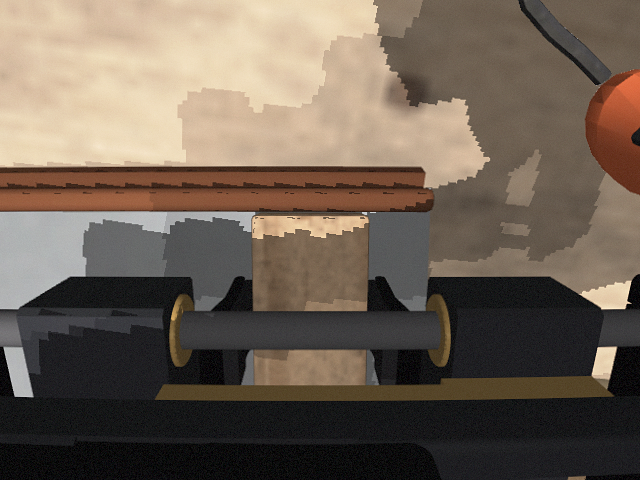

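```bash
cat > pl.py <<'E'
from g import *
ct=np.array([-.0186,0,-.0074])
Rp=Rtilt(-8.1,-39.2); Cb=np.array([.5239,-.3906])
def place(h): return np.r_[Cb,.062+h]-Rp@ct
E
python3 - <<'E'
from pl import *
print(place(.1)); rel(place(.1),Rp)
E
```

```text
[ 0.50882182 -0.37830254  0.15729459]
shift [ 1.777 -9.241 -3.474] turn [0.48  4.139 9.6  ]
```

>>> {"name": "move_arm", "arguments": {"motion": [0.06,0,-0.4,0,0,0,1,0.14,0,-1.0,0,0,0,1,0.26,0,-1.9,0,0,0,1,0.39,0,-2.7,0,0,0,1,0.39,0,-3.5,0,0,0,1,1.54,-9.24,-4.45,0.48,4.14,9.6,1,1.54,-9.24,-4.45,0.48,4.14,9.6,1,1.54,-9.24,-4.45,0.48,4.14,9.6,1,1.54,-9.24,-4.45,0.48,4.14,9.6,1,1.54,-9.24,-4.45,0.48,4.14,9.6,1,1.54,-9.24,-4.45,0.48,4.14,9.6,1,1.54,-9.24,-4.45,0.48,4.14,9.6,1,1.54,-9.24,-4.45,0.48,4.14,9.6,1,1.54,-9.24,-4.45,0.48,4.14,9.6,1,1.54,-9.24,-4.45,0.48,4.14,9.6,1,1.54,-9.24,-4.45,0.48,4.14,9.6,1,1.54,-9.24,-4.45,0.48,4.14,9.6,1,1.54,-9.24,-4.45,0.48,4.14,9.6,1,1.54,-9.24,-4.45,0.48,4.14,9.6,1]}}

```text
time_s: 15.0
tcp_pos: [0.5089, -0.3769, 0.1978]
ee_rot: [[-0.768, 0.631, -0.109], [0.624, 0.776, 0.089], [0.141, 0.0, -0.99]]
wrist_force: [-0.1, 0.6, -1.2]
gripper_width: 0.515
```

Run:
```python
from pl import *
s=r.sense();print(s["time_s"],s["wrist_force"].round(1),s["tcp_pos"].round(4),s["joints"].round(1))
rel(place(.04),Rp); rel(place(.02),Rp)
im=imaging.capture("wrist"); cv2.imwrite("pics/w14.png",im)
```

```text
15.0 [-0.1  0.6 -1.2] [ 0.5089 -0.3769  0.1978] [ -23.    28.1    7.    -2.3  -76.7 -105.4]
shift [-0.375 -0.028  2.484] turn [-0.002 -0.001  0.022]
shift [-0.446 -0.028  2.979] turn [-0.002 -0.001  0.022]
```

View pics/w14.png

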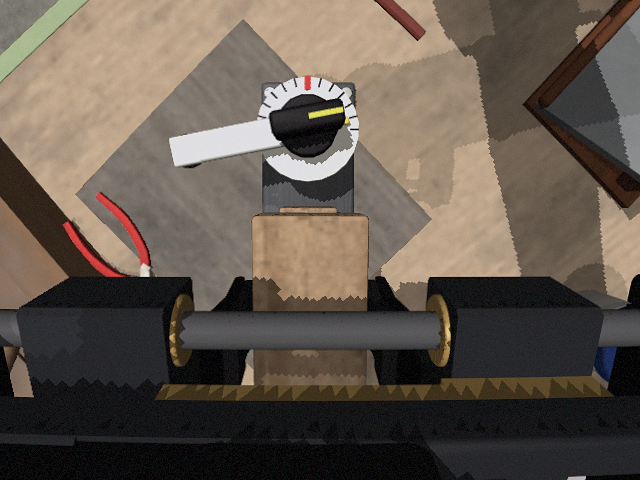

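>>> {"name": "move_arm", "arguments": {"motion": [-0.15,-0.03,1.0,0,0,0.02,1,-0.3,-0.03,2.0,0,0,0.02,1,-0.37,-0.03,2.5,0,0,0.02,1,-0.42,-0.03,2.8,0,0,0.02,1,-0.42,-0.03,2.8,0,0,0.02,1,-0.42,-0.03,2.8,0,0,0.02,1,-0.42,-0.03,2.8,0,0,0.02,1]}}

```text
time_s: 15.63
tcp_pos: [0.5104, -0.379, 0.0869]
ee_rot: [[-0.769, 0.631, -0.106], [0.625, 0.776, 0.086], [0.137, 0.0, -0.991]]
wrist_force: [-0.1, 0.8, 0.4]
gripper_width: 0.511
```

Run:
```python
from pl import *
s=r.sense();p=imaging.camera_params("wrist");pickle.dump((p,s),open("w15.pkl","wb"));im=imaging.capture("wrist"); print(s["time_s"],s["wrist_force"],s["tcp_pos"].round(4))
rel(place(.0),Rp)
cv2.imwrite("pics/w15.png",im);cv2.imwrite("pics/w15c.png",cv2.resize(im[180:280,240:380],None,fx=5,fy=5,interpolation=cv2.INTER_CUBIC))
c=imaging.capture("scene");cv2.imwrite("pics/s15c.png",cv2.resize(c[240:340,320:460],None,fx=5,fy=5,interpolation=cv2.INTER_CUBIC))
```

```text
15.6333 [-0.06389471  0.7501051   0.37140345] [ 0.5104 -0.379   0.0869]
shift [-0.06  -0.011  0.744] turn [0.005 0.055 0.012]
```

View pics/w15c.png

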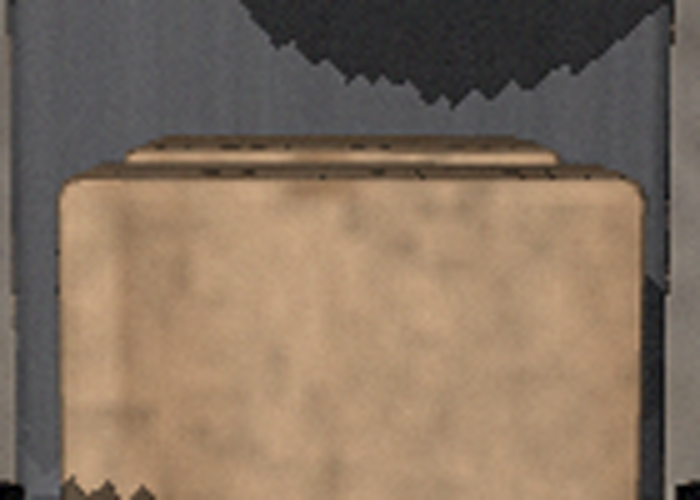

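View pics/s15c.png

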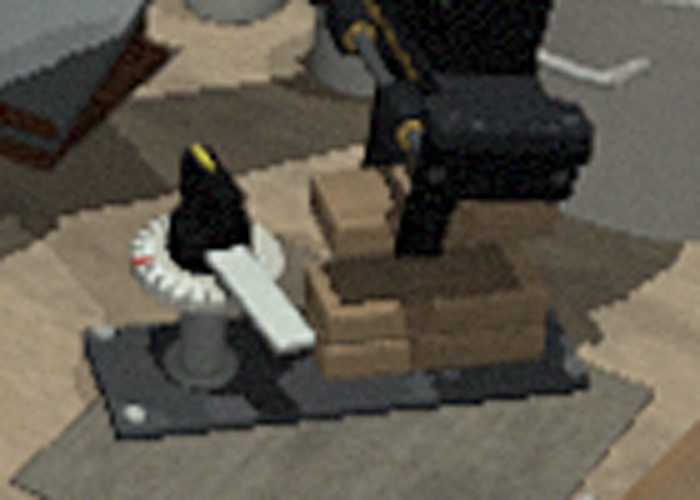

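Run:
```python
from pl import *
p,s=pickle.load(open("w15.pkl","rb"))
y_=np.array([.7749,-.632,0]);x_=np.array([-.632,-.7749,0]);c0=np.array([.5241,-.3909,0])
X=onz(p,[(265,210.4),(351.4,210.4)],.052); print("first",((X-c0)@np.c_[x_,y_]).round(4))
for zt in (.098,.102,.106):
  X=onz(p,[(252,216),(368,216)],zt); print(zt,((X-c0)@np.c_[x_,y_]).round(4))
```

```text
first [[ 0.0214 -0.0543]
 [-0.022  -0.0543]]
0.098 [[ 0.0215 -0.0542]
 [-0.0238 -0.0543]]
0.102 [[ 0.021  -0.0544]
 [-0.0232 -0.0545]]
0.106 [[ 0.0204 -0.0547]
 [-0.0227 -0.0547]]
```

The held board is aligned with the first to within about 1 mm, so descend vertically.

>>> {"name": "move_arm", "arguments": {"motion": [-0.04,-0.01,0.3,0,0.03,0.01,1,-0.07,-0.02,0.5,0,0.05,0.01,1,-0.09,-0.02,0.62,0,0.05,0.01,1,-0.09,-0.02,0.66,0,0.05,0.01,1,-0.09,-0.02,0.66,0,0.05,0.01,1]}}

```text
time_s: 16.15
tcp_pos: [0.5091, -0.3793, 0.0592]
ee_rot: [[-0.767, 0.632, -0.111], [0.626, 0.775, 0.09], [0.143, 0.0, -0.99]]
wrist_force: [-0.3, -0.6, -0.6]
gripper_width: 0.512
```

Run:
```python
from pl import *
s=r.sense();im=imaging.capture("wrist"); print(s["time_s"],s["wrist_force"],s["tcp_pos"].round(4))
rel(place(.0),Rp)
a=cv2.resize(im[180:280,240:380],None,fx=5,fy=5,interpolation=cv2.INTER_CUBIC)
c=imaging.capture("scene");cv2.imwrite("pics/s16c.png",cv2.resize(c[270:330,370:450],None,fx=8,fy=8,interpolation=cv2.INTER_CUBIC));cv2.imwrite("pics/w16c.png",a)
```

```text
16.15 [-0.27212744 -0.61454872 -0.57519839] [ 0.5091 -0.3793  0.0592]
shift [0.022 0.014 0.066] turn [ 0.002 -0.01  -0.001]
```

View pics/w16c.png

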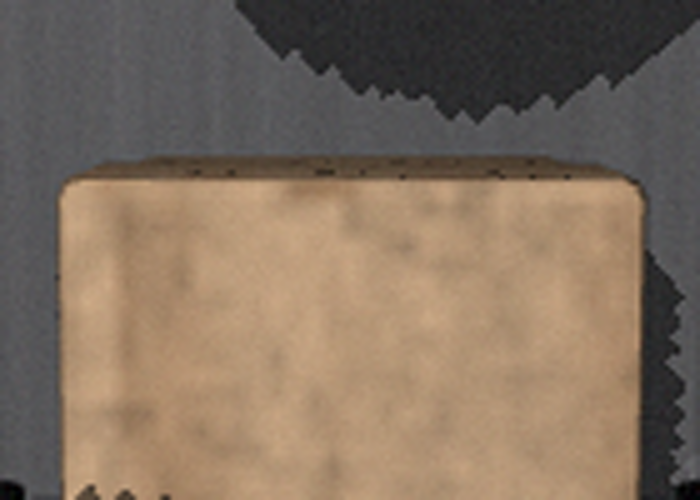

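View pics/s16c.png

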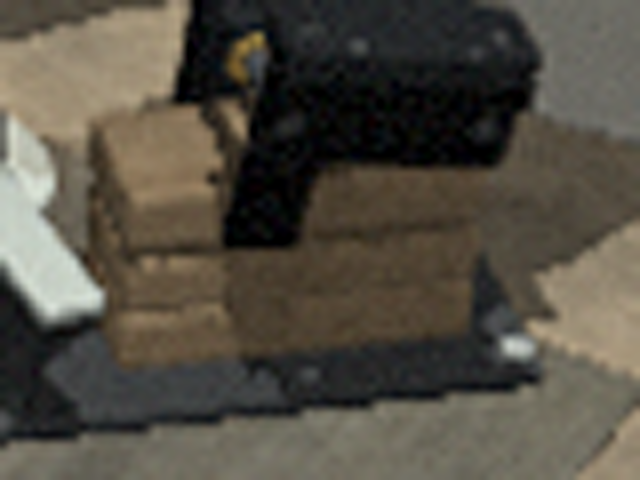

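>>> {"name": "move_arm", "arguments": {"motion": [-0.005,0,0.04,0,0,0,1,-0.01,0,0.08,0,0,0,1,-0.01,0,0.08,0,0,0,1,-0.01,0,0.08,0,0,0,1]}}

```text
time_s: 16.58
tcp_pos: [0.5096, -0.3796, 0.057]
ee_rot: [[-0.767, 0.632, -0.109], [0.626, 0.775, 0.089], [0.141, 0.0, -0.99]]
wrist_force: [0.5, -0.6, -0.5]
gripper_width: 0.514
```

>>> {"name": "move_arm", "arguments": {"motion": [0.005,0,0.04,0,0,0,1,0.005,0,0.08,0,0,0,1,0.005,0,0.08,0,0,0,1,0.005,0,0.08,0,0,0,1]}}

```text
time_s: 16.92
tcp_pos: [0.5095, -0.3795, 0.0553]
ee_rot: [[-0.768, 0.632, -0.108], [0.625, 0.775, 0.088], [0.14, 0.0, -0.99]]
wrist_force: [-0.4, 0.6, 5.2]
gripper_width: 0.513
```

Contact at 5 N. Release and rise straight up to a level viewing pose.

Run:
```python
from pl import *
rel((.5465,-.41,.30),Rdown(140.8))
```

```text
shift [-3.330e-01 -6.000e-03 -6.225e+00] turn [ 0.002 -1.605  0.007]
```

>>> {"name": "move_arm", "arguments": {"motion": [0,0,0.0,0,0,0,0.3,0,0,0.0,0,0,0,-0.2,0,0,0,0,0,0,-0.5,0,0,0,0,0,0,-1,0,0,0,0,0,0,-1,0,0,0,0,0,0,-1,0,0,0,0,0,0,-1,0.04,0,-0.3,0,0,0,-1,0.14,0,-1,0,0,0,-1,0.28,0,-2,0,0,0,-1,0.42,0,-3,0,-0.8,0,-1,0.5,0,-4,0,-1.6,0,-1,-0.33,0,-6.22,0,-1.6,0,-1,-0.33,0,-6.22,0,-1.6,0,-1,-0.33,0,-6.22,0,-1.6,0,-1,-0.33,0,-6.22,0,-1.6,0,-1,-0.33,0,-6.22,0,-1.6,0,-1]}}

```text
time_s: 18.33
tcp_pos: [0.5465, -0.4095, 0.3005]
ee_rot: [[-0.775, 0.632, 0.001], [0.632, 0.775, 0.001], [-0.001, 0.001, -1.0]]
wrist_force: [-0.2, -0.4, -1.3]
gripper_width: 0.997
```

Run:
```python
from m import *
s=r.sense();p=imaging.camera_params("wrist");im=imaging.capture("wrist"); print(s["time_s"],s["wrist_force"],s["tcp_pos"].round(4))
cv2.imwrite("pics/w17.png",im)
q,m=quad(im,(266,80,350,236),(5,60,50),(25,255,255)); q=q[:1]
X=onz(p,q[0],.072);print(q[0].round(1).tolist(),[np.linalg.norm(X[i]-X[i-1]).round(4) for i in range(4)])
print(X.mean(0),cv2.minAreaRect(X[:,:2].astype(np.float32)*1000))
e=X.mean(0)[:2]-np.array([.5241,-.3909]); print("own y",e@[.7746,-.6325],"own x",e@[-.6325,-.7746])
v=cv2.resize(im[0:240,180:380],None,fx=2.5,fy=2.5,interpolation=cv2.INTER_CUBIC)
for x in q[0]: cv2.circle(v,tuple(int(t) for t in (x-[180,0])*2.5),3,(0,0,255),1)
cv2.imwrite("pics/w17c.png",v)
c=imaging.capture("scene");cv2.imwrite("pics/s17c.png",cv2.resize(c[250:340,320:460],None,fx=5,fy=5,interpolation=cv2.INTER_CUBIC))
# knob measurement
P=onz(p,[(0,0)],.1)
b=np.array([.5241,-.3909]);y=np.array([.7746,-.6325]); k=b-.11*y; print("post",k,proj(p,np.r_[k,.127]))
```

```text
18.3333 [-0.24642645 -0.37993533 -1.28964687] [ 0.5465 -0.4095  0.3005]
[[333.9, 115.4], [332.4, 231.4], [286.6, 231.4], [284.9, 115.4]] [np.float64(0.045), np.float64(0.1096), np.float64(0.045), np.float64(0.1096)]
[ 0.52369033 -0.39027093  0.072     ] ((523.6834716796875, -390.28466796875), (45.0374755859375, 109.66258239746094), 50.87088394165039)
own y -0.0007152177284518136 own x -0.00022816690407045936
post [ 0.438894 -0.321325] [[309.33627571  38.21177393]]
```

View pics/w17c.png

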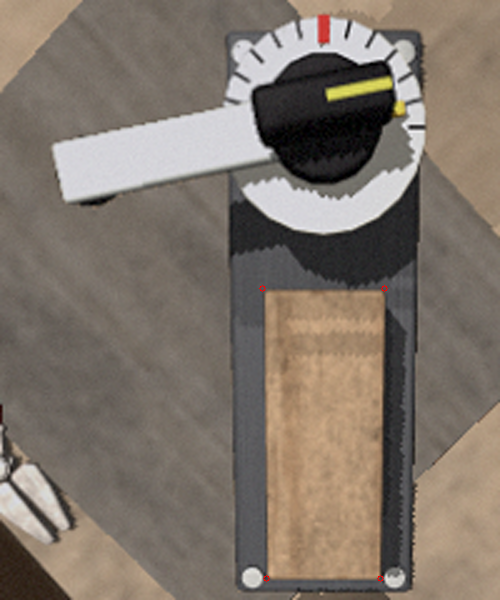

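View pics/s17c.png

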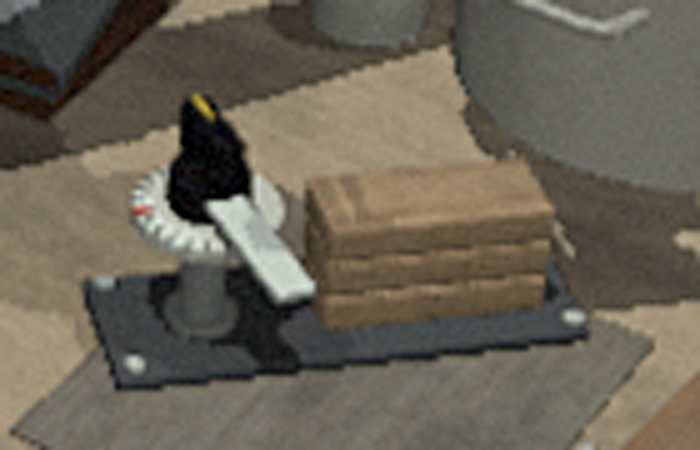

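The three boards make a flush pile: the top board is off by −0.7 mm and −0.2 mm, and the side-on view shows it flat. The arm edge sits about 11.7° below image-left, so the joint is near 0.2 rad. The knob axis computed from the board matches the image to 1 px. Next, go over the knob with the tool x along the arm.

Run:
```python
from m import *
p=imaging.camera_params("wrist")
# arm direction: edges of arm top at z~0.10, bar pointer
k=np.array([.4389,-.3213])
def yaw(a,b,z):
    A=onz(p,np.array([a,b])/2.5+[180,0],z); d=A[1]-A[0]; return np.degrees(np.arctan2(d[1],d[0]))
for n,a,b,z in(("armtop",(230,108),(52,145),.1),("armlow",(275,160),(65,203),.1),("pointer",(391,83),(327,95),.127)):
    w=yaw(a,b,z); print(n,w,"joint deg",w+129.2)
rel((.4389,-.3213,.2),Rdown(-117.5))
```

```text
armtop -118.61236822427786 joint deg 10.58763177572213
armlow -118.56219938855622 joint deg 10.637800611443765
pointer -119.1083802099201 joint deg 10.09161979007989
shift [3.445 0.014 2.471] turn [  0.037  -0.029 -20.335]
```

>>> {"name": "move_arm", "arguments": {"motion": [3.45,0,2.0,0.03,-0.03,-20.1,-1,3.45,0,2.0,0.03,-0.03,-20.1,-1,3.45,0,2.0,0.03,-0.03,-20.1,-1,3.45,0,2.0,0.03,-0.03,-20.1,-1,3.45,0,2.0,0.03,-0.03,-20.1,-1,3.45,0,2.0,0.03,-0.03,-20.1,-1,3.45,0,2.0,0.03,-0.03,-20.1,-1,3.45,0,2.0,0.03,-0.03,-20.1,-1,3.45,0,2.0,0.03,-0.03,-20.1,-1,3.45,0,2.0,0.03,-0.03,-20.1,-1,3.45,0,2.0,0.03,-0.03,-20.1,-1,3.45,0,2.0,0.03,-0.03,-20.1,-1,3.45,0,2.0,0.03,-0.03,-20.1,-1,3.45,0,2.0,0.03,-0.03,-20.1,-1,3.45,0,2.0,0.03,-0.03,-20.1,-1,3.45,0,2.0,0.03,-0.03,-20.1,-1,3.45,0,2.0,0.03,-0.03,-20.1,-1,3.45,0,2.0,0.03,-0.03,-20.1,-1,3.45,0,2.0,0.03,-0.03,-20.1,-1]}}

```text
time_s: 20.02
tcp_pos: [0.4382, -0.3215, 0.2186]
ee_rot: [[-0.481, -0.877, -0.001], [-0.877, 0.481, 0.001], [-0.0, 0.001, -1.0]]
wrist_force: [-0.7, -0.5, 0.2]
gripper_width: 0.996
```

Run:
```python
from h import *
s=r.sense();im=imaging.capture("wrist"); print(s["time_s"],s["tcp_pos"].round(4),s["joints"].round(1))
rel((.4389,-.3213,.104),Rdown(-118.8))
cv2.imwrite("pics/w18.png",im)
```

```text
20.0167 [ 0.4382 -0.3215  0.2186] [-19.2  14.3 -11.4  -0.  -64.4  -9.5]
shift [-0.012 -0.012  2.868] turn [0.008 0.005 0.014]
```

View pics/w18.png

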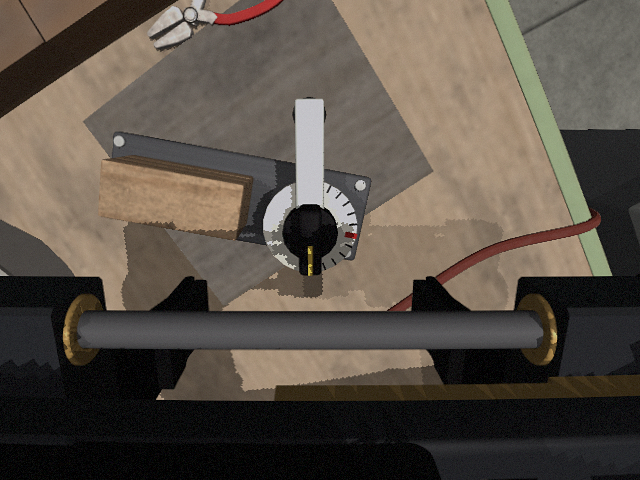

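The knob bar is upright in the image at column 310, aligned with the tool. Descend and grip.

>>> {"name": "move_arm", "arguments": {"motion": [0,0,1.0,0,0,0,-1,0,0,2.0,0,0,0,-1,-0.01,-0.01,2.5,0,0,0.01,-1,-0.01,-0.01,2.75,0,0,0.01,-1,-0.01,-0.01,2.86,0,0,0.01,-1,-0.01,-0.01,2.86,0,0,0.01,-1,-0.01,-0.01,2.86,0,0,0.01,-1]}}

```text
time_s: 20.65
tcp_pos: [0.4399, -0.3219, 0.1057]
ee_rot: [[-0.481, -0.877, 0.002], [-0.877, 0.481, -0.001], [-0.0, -0.002, -1.0]]
wrist_force: [-0.8, 0.7, -0.2]
gripper_width: 1.002
```

Run:
```python
from h import *
s=r.sense(); print(s["time_s"],s["wrist_force"])
rel((.4389,-.3213,.104),Rdown(-118.8))
c=imaging.capture("scene");cv2.imwrite("pics/s19c.png",cv2.resize(c[230:340,300:460],None,fx=4,fy=4,interpolation=cv2.INTER_CUBIC))
```

```text
20.65 [-0.75798109  0.67621774 -0.2183448 ]
shift [-0.001  0.03   0.043] turn [-0.024  0.004  0.008]
```

View pics/s19c.png

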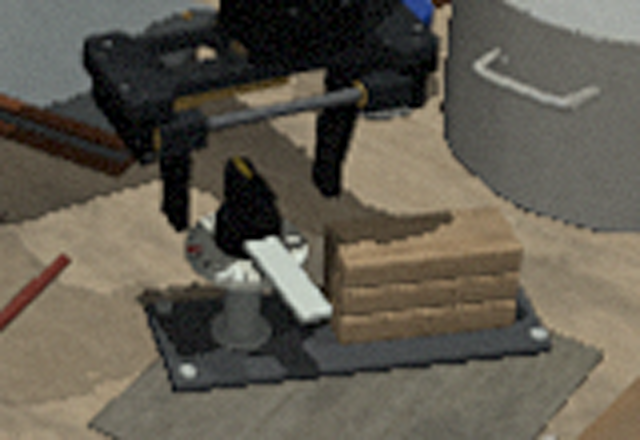

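The fingers straddle the knob bar above the pile. Close on it.

>>> {"name": "move_arm", "arguments": {"motion": [0,0.03,0,0,0,0,0,0,0.03,0,0,0,0,0.5,0,0.03,0,0,0,0,1,0,0.03,0,0,0,0,1,0,0.03,0,0,0,0,1,0,0.03,0,0,0,0,1,0,0.03,0,0,0,0,1,0,0.03,0,0,0,0,1,0,0.03,0,0,0,0,1,0,0.03,0,0,0,0,1,0,0.03,0,0,0,0,1]}}

```text
time_s: 21.62
tcp_pos: [0.439, -0.3214, 0.106]
ee_rot: [[-0.481, -0.877, 0.003], [-0.877, 0.481, -0.001], [-0.001, -0.003, -1.0]]
wrist_force: [1.0, 0.5, -0.4]
gripper_width: 0.252
```

Run:
```python
from h import *
s=r.sense(); print(s["time_s"],s["wrist_force"],s["moment"],s["gripper_width"]*87)
rel((.4389,-.3213,.105),Rdown(-39.2))
```

```text
21.6167 [ 0.95678813  0.48690162 -0.39962065] [-0.00043469  0.14131242  0.05327022] 21.908896606338622
shift [0.    0.003 0.024] turn [ -0.031  -0.017 -15.912]
```

>>> {"name": "move_arm", "arguments": {"motion": [0,0,0,0,0,0,1,0,0,0,0,0,0,1,0,0,0,0,0,0,1,0,0,0,0,0,0,1]}}

```text
time_s: 21.95
tcp_pos: [0.4384, -0.3211, 0.1059]
ee_rot: [[-0.481, -0.877, 0.001], [-0.877, 0.481, -0.0], [-0.0, -0.001, -1.0]]
wrist_force: [-1.5, 1.6, 3.0]
gripper_width: 0.17
```

Gripped at 14.8 mm. Turn 79.6° CCW in steps.

>>> {"name": "move_arm", "arguments": {"motion": [0,0,0,0,0,-1,1,0,0,0,0,0,-2,1,0,0,0,0,0,-3,1,0,0,0,0,0,-4,1,0,0,0,0,0,-5,1,0,0,0,0,0,-6,1,0,0,0,0,0,-7,1,0,0,0,0,0,-8,1,0,0,0,0,0,-9,1,0,0,0,0,0,-10,1,0,0,0,0,0,-11,1,0,0,0,0,0,-12,1,0,0,0,0,0,-13,1,0,0,0,0,0,-14,1,0,0,0,0,0,-15,1,0,0,0,0,0,-15.9,1,0,0,0,0,0,-15.9,1,0,0,0,0,0,-15.9,1,0,0,0,0,0,-15.9,1]}}

```text
time_s: 23.53
tcp_pos: [0.4377, -0.3212, 0.1059]
ee_rot: [[0.773, -0.634, -0.0], [-0.634, -0.773, -0.0], [0.0, 0.0, -1.0]]
wrist_force: [-4.5, -1.0, 3.1]
gripper_width: 0.17
```

Run:
```python
from h import *
s=r.sense(); print(s["time_s"],s["wrist_force"],s["moment"],s["gripper_width"]*87,s["joints"].round(1))
rel((.4389,-.3213,.105),Rdown(-39.2))
im=imaging.capture("wrist");cv2.imwrite("pics/w20.png",im)
```

```text
23.5333 [-4.52369175 -0.974696    3.07796736] [-0.31169744  1.39170726  0.06906729] 14.817136371838236 [-19.1  20.8 -20.2   0.  -49.   69.8]
shift [ 0.025 -0.018  0.023] turn [ 0.003 -0.    -0.031]
```

View pics/w20.png

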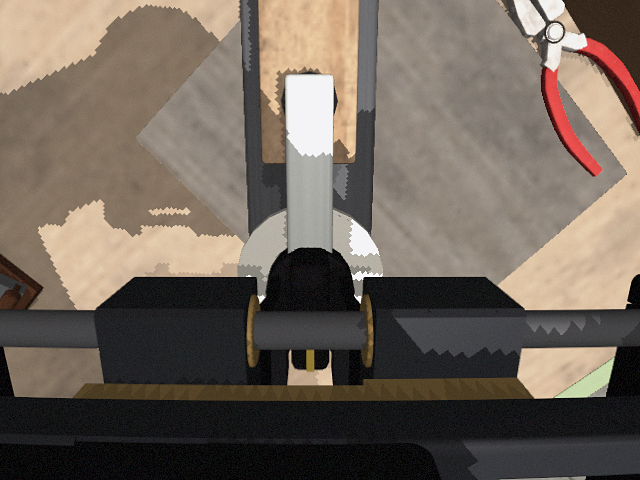

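The arm lies lengthwise over the pile. Release, rise and check.

>>> {"name": "move_arm", "arguments": {"motion": [0,0,0,0,0,0,0.6,0,0,0,0,0,0,0.3,0,0,0,0,0,0,0,0,0,0,0,0,0,0,0,0,0,0,0,0,0,0,0,0,0,0,0,0,0,0,0,0,0,0,0,0,-0.5,0,0,0,0,0,0,-1.2,0,0,0,0,0,0,-2.2,0,0,0,0,0,0,-3.2,0,0,0,-1,-1,0,-4.2,0,0,0,-1,-1,0,-5,0,0,0,-1,-1,0,-5,0,0,0,-1,-1,0,-5,0,0,0,-1,-1,0,-5,0,0,0,-1]}}

```text
invalid input
```

Run:
```python
from h import *
s=r.sense(); print(s["time_s"],s["wrist_force"])
im=imaging.capture("wrist");cv2.imwrite("pics/w21.png",im)
p=imaging.camera_params("wrist");import pickle;pickle.dump(p,open("w21.pkl","wb"))
c=imaging.capture("scene");cv2.imwrite("pics/s21c.png",cv2.resize(c[240:340,320:460],None,fx=5,fy=5,interpolation=cv2.INTER_CUBIC))
t=imaging.capture("top");cv2.imwrite("pics/t21.png",t)
```

```text
23.5833 [-5.9316521  -1.85134703  2.8759308 ]
```

View pics/w21.png

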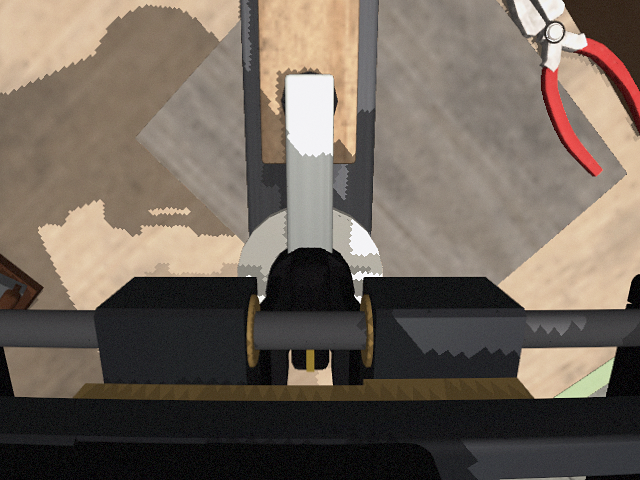

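View pics/s21c.png

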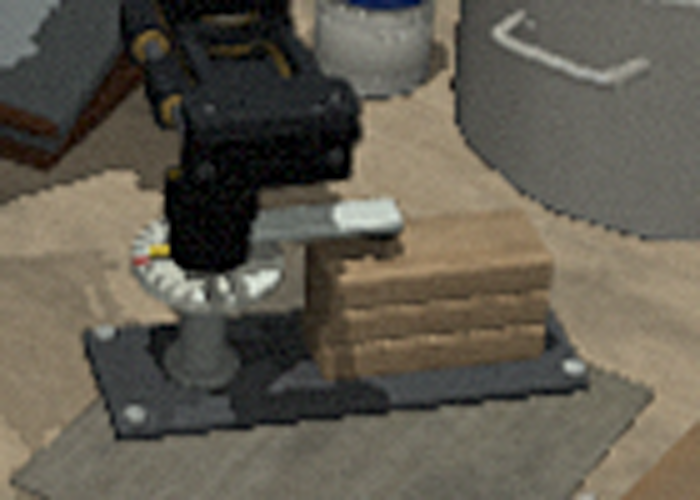

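The call was refused whole because I miscounted the numbers in it. The knob is still held, and the scene view shows the pointer at the red mark. Release again, in rows of 7.

>>> {"name": "move_arm", "arguments": {"motion": [0.02,0,0,0,0,0,0.6,0.02,0,0,0,0,0,0.4,0.02,0,0,0,0,0,0,0.02,0,0,0,0,0,0,0.02,0,0,0,0,0,0,0.02,0,0,0,0,0,0,0,0,-0.5,0,0,0,0,0,0,-1.2,0,0,0,0,0,0,-2.2,0,0,0,0,0,0,-3.2,0,0,0,-1,-1,0,-4.2,0,0,0,-1,-1,0,-5,0,0,0,-1,-1,0,-5,0,0,0,-1,-1,0,-5,0,0,0,-1,-1,0,-5,0,0,0,-1]}}

```text
time_s: 24.98
tcp_pos: [0.4067, -0.2955, 0.306]
ee_rot: [[0.774, -0.634, 0.001], [-0.634, -0.774, 0.0], [0.001, -0.001, -1.0]]
wrist_force: [0.4, -0.8, -0.4]
gripper_width: 0.864
```

Run:
```python
from h import *
s=r.sense(); print(s["time_s"],s["wrist_force"])
p=imaging.camera_params("wrist");import pickle;pickle.dump(p,open("w22.pkl","wb"))
im=imaging.capture("wrist");cv2.imwrite("pics/w22.png",im)
c=imaging.capture("scene");cv2.imwrite("pics/s22c.png",cv2.resize(c[240:340,320:460],None,fx=5,fy=5,interpolation=cv2.INTER_CUBIC))
```

```text
24.9833 [ 0.41925691 -0.82904679 -0.41671234]
```

View pics/w22.png

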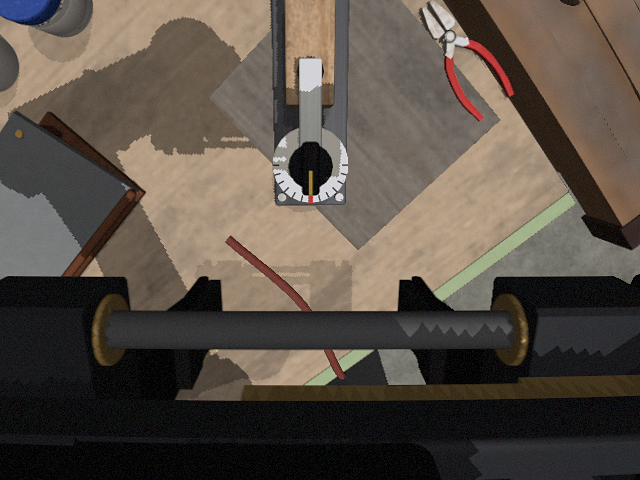

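View pics/s22c.png

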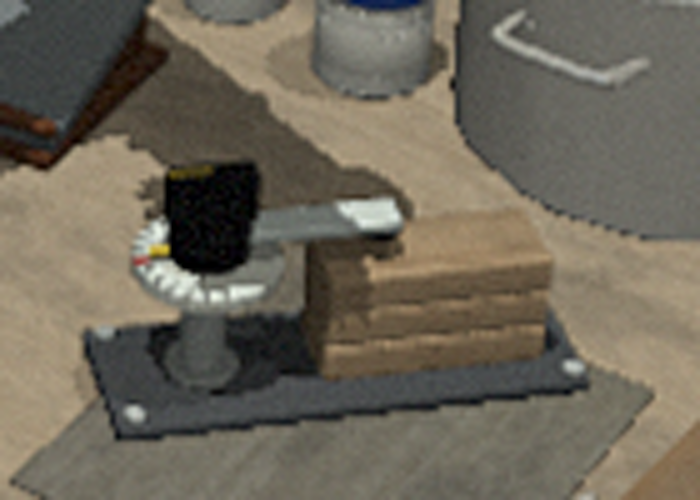

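The pointer (310,183) lines up with the red mark (311,199), the arm runs lengthwise over the pile, and the pile is flush and flat. The tool is clear at z ≈ 0.31. Hand in.

Run:
```python
from h import *
im=cv2.imread("pics/w22.png");import pickle;p=pickle.load(open("w22.pkl","rb"))
h=cv2.cvtColor(im,cv2.COLOR_BGR2HSV)[55:210,270:350]
red=cv2.inRange(h,(0,150,100),(6,255,255))[130:];yel=cv2.inRange(h,(22,120,80),(35,255,255))
r_=np.argwhere(red).mean(0)[::-1]+[270,185]; y_=np.argwhere(yel)[:,::-1]+[270,55]
print("red",r_,"yellow cols",y_[:,0].min(),y_[:,0].max(),y_[:,1].min(),y_[:,1].max())
k=np.array([.4389,-.3213]); X=onz(p,[y_.mean(0)],.127)[0,:2]-k; print("pointer dir deg -> joint",np.degrees(np.arctan2(-X[1],-X[0]))+129.2)
print(r.finish_job())
```

```text
red [310.44444444 199.11111111] yellow cols 308 312 171 195
pointer dir deg -> joint 92.82299065768913
the job is handed in; nothing more can be done
None
```

I stacked both pine boards on the screwed-down board and turned the knob to the red mark. I then handed the job in at about 25 s of the 72 s allowed; no verdict was reported.

**Pile:** before the knob was turned, the wrist camera put each loose board about 0.7 mm along and 0.2 mm across from the bottom board. Both were turned by about 0.1°. The side view shows the three boards flat and flush, before and after the turn.

**Knob:** the final picture shows the yellow pointer in line with the red mark, at columns 308–312 against 310.4. A short-baseline estimate of the joint gave about 92.8°, or 1.62 rad. The gripper's turn gave about 90°, or 1.57 rad. These differ by nearly 3°, but both are inside the limits.

**At hand-in:** the arm was clear of everything. I moved nowhere near the jar, can or wax tin, but I did not re-measure their positions.

**What went differently on the way:**
- **Second board:** joint 5 reached its range limit in the tilted grasp, so I took that board with 8° less lean.
- **Rest slope:** it was about 4 mm higher than I first measured.
- **Refused call:** one release command was refused because I miscounted its numbers. Nothing moved, and I repeated it correctly.

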